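# Re-stack the brass bar and hold the cleaner's sprung lid at the index

### The job

Someone left a short brass bar lying on the lid of the ultrasonic cleaner: lift it off and set it down, without dropping it, on the other two in the wooden cradle so that it lies in the gap between them. Then raise the sprung lid by its bar handle until it is parallel with the brass index arm at its side, and keep holding it steady there: the job finishes while the gripper is still holding the lid by the handle, for it falls shut if let go. Leave the index arm and the other things on the bench alone.

Things in the scene. Friction and masses are not known exactly. Their poses are not given: they have to be found in the camera images.
- cleaner: fixed stainless ultrasonic cleaner, an open box 200 x 220 x 90 mm tall with a lid; origin at the centre of its underside, x from the front panel (with knobs) to the hinge, y along the hinge. It stands left or right of the robot's middle, yawed up to 0.3 rad. The quadrant and index arm stand at its +y side, 118 to 146 mm from the middle, and reach 110 mm above the hinge line (about 205 mm above the bench): carry things over them, not through.
- lid (a joint): angle of the lid, 0 shut (level), up to 1.4 rad; it grows as the front edge rises. A spring (0.6 N m/rad, 0.3 N m when shut) and the lid's weight (0.3 kg) pull it shut: about 3.5 N straight up at the handle starts it, about 12 N straight up at 0.85 rad (6 N if pulled along its arc). The lid is 205 mm from hinge to front edge, 222 mm wide, 8 mm thick, its flat top 99 mm above the bench when shut.
- lid_hinge (a point): point on the hinge line in the middle of the lid's rear edge, 94 mm above the bench; axes turn with the lid: x runs from the front edge to the hinge, y is the hinge axis (the cleaner's y), z is square to the lid.
- lid_handle (a point): middle of the lid's handle: a black round bar 12 mm in diameter and 70 mm long parallel to the hinge, on two posts; its centre is 41 mm above the lid's top, 175 mm in front of the hinge line and 46 mm above it when shut. Nothing lies between it and the lid; a round bar can turn between the fingers as the lid swings. It turns with the lid (axes as lid_hinge).
- index (a joint): angle of the brass index arm above level, measured as the lid's angle is and about the same hinge line (0.45 to 0.85 rad); the lid is at the mark when its angle equals this one. It stays where it is by friction.
- index_tip (a point): the brass block at the free end of the index arm (arm 105 mm long, 12 mm high, the block 20 x 18 x 18 mm), on the arm's centre line, 110 mm from the hinge line; axes as those of lid_hinge but turned with the arm: x from the tip to the hinge.
- bar_c_center (a point): centre of the short solid brass bar to be moved: a round bar 40 mm in diameter, 60 mm long, 0.5 to 0.8 kg; y is its long axis. At the start it lies on the lid between two low ribs (3 mm high), parallel to the hinge and about 75 mm in front of it, its centre 119 mm above the bench.
- bar_a_center (a point): centre of one of two like brass bars (40 x 60 mm) lying side by side in the cradle; y is its long axis, centre 26 mm above the bench.
- bar_b_center (a point): centre of the second bar in the cradle, as bar_a, beside it on the cradle's +x side.
- cradle: fixed wooden cradle, 100 x 80 mm, floor 6 mm thick, with two side rails 26 mm tall (inner faces 82 mm apart); origin at the centre of its underside; the bars lie along its y, side by side along its x, at about x = -20 and +20 mm. A third bar lying in the gap on top has its centre at x = 0, y = 0, about 60 mm above the bench. It stands on the other side of the robot's middle from the cleaner, yawed up to 0.5 rad.
- loupe: bystander: black eye loupe, 36 mm wide, 30 mm tall, far to the left of the work; origin at the centre of its underside as it stands.
- bench_block: bystander: steel bench block 65 x 65 x 20 mm, loose, beyond the work; origin at the centre of its underside.
- jar: bystander: small glass jar with a metal cap, 48 mm wide, 55 mm tall, beyond the work; origin at the centre of its underside.
Mind the look-alikes: they are no part of the job. What is shaped like the part that bears bar_c_center but blue, orange or red is not meant.

How it is judged:
By the outcome, as a careful person would: the job done as asked, in the order asked, and still so for the second after the job is handed in, while the arm keeps its last pose, push and grip.
It also fails if it takes over 59 s, if anything falls off the work surface, if the arm or the gripper's body presses on something with over 40 N, if the wrist force passes 120 N, or if a joint passes its speed limit or range.

### The arm

A 6-joint arm with a two-finger parallel gripper is mounted at the origin on the work surface. World frame = base frame: x ahead of the robot, y to its left, z up, the work surface at z = 0. Lengths are in m, angles in degrees, forces in N, time in s.
With the tool pointing down it reaches from about 0.3 to 1 m from the base axis. Payload 5.1 kg.
Tool frame: the origin (TCP) lies on the centre line of the jaws, within the pads' length; the fingertips stand finger_overhang ahead of it and the grasp point (between the pads) lies 5 mm behind it (finger_overhang is the distance from the TCP to the fingertips, in m); x points along the fingers, y is the direction in which the jaws open and shut, and the axes are right-handed (so a half turn about x gives the same grasp; the last joint's range is limited). The gripper opens to 95 mm and grips with 3 to 60 N. Pads are 20 mm wide; open, the fingers measure 119 mm over their backs; the gripper's body (75 mm by 180 mm) begins 59 mm behind the grasp point.
Start: joints at [-67.815, 7.093, 94.555, -0, 78.352, -4.733], TCP at [0.294, -0.58, 0.229] pointing down, gripper open.
Joint ranges: [-149.61, 149.61], [-58.7, 133.49], [1.44, 155.28], [-77.14, 257.14], [18.33, 153.61], [-166.67, 166.67]. Speed limits (degrees/s): [147.25, 147.25, 180, 180, 180, 180].

### API

Orientations are given as [roll, pitch, yaw] about the fixed x, y, z axes, in that order (R = Rz(yaw) Ry(pitch) Rx(roll)).
In Python, from rig import * gives the robot as it stands. The module is installed in compiled form; this text tells all that it offers.
- The arm moves only by the tool send_rows, never from a script. Its argument "moves" is a list of rows, each an object with "rot": the turn, a rotation vector about the tool's x, y, z in rad, a list of three; "dp": the shift along the tool's x, y, z in mm, a list of three; "jaw": the closure, from -1 (fully open) to 1 (shut). A call has 1 to 5 rows; each row shifts and turns the pose as measured when the row begins, along the tool's axes as they then stand; what a row does not reach is not made up. A row lasts 1/8 s, in which the tool goes at most 62.5 mm and 10.7 degrees, less where a joint would pass 70% of its speed; a pose out of reach is approached as far as the arm can. A call is refused whole if a number of a shift passes 62.5 or a number of a turn 0.188, either way. A call with a gripper value outside its range is refused whole. The fingers move at their own pace and stop on an object; "newtons" is the grip in N (left out, the last holds). Time passes only in rows, so rows that do not move let the fingers close. It gives the time, the measured TCP pose, the force and the opening at its end, in the units of the state.
- get_obs(): the state, without advancing time (a new reading comes with each control period).
- camera(name): name is "scene" or "side" or "wrist"; returns a dict with "img" (384x512x3 uint8, red, green, blue), "depth" (384x512 float32, m along the optical axis (not along the pixel's ray), 0 where there is no reading), "camera_matrix" (3x3 intrinsics, pixels), "origin" and "orientation" of the camera in the world. Camera axes: x right, y up, looking along -z (the intrinsics and any distortion apply to the point x, -y, -z); pixel columns grow to the right and rows downward; lengths in m; the calibration is good to about 2 mm. A picture is of the moment at which its call begins.
- sign_off(): hands the job in, once; it reports no verdict.
Trained networks look in a picture, given as the dict that the camera call returned (one of the last four; its "shot" number tells which), for a name from the list of things; names that differ only in an ending like _2 or _b are one class to them, and where a whole thing is asked for, a point or a joint stands for the part that bears it (a point fixed in the world has none). Each returns a list of dicts, best first, with "conf" (0 to 1); they miss things now and then, are a little off and sometimes report something else, mostly with a low value. They report only what shows in the picture. A call takes as long as a camera call. They do not tell look-alikes from the thing itself.
- silhouettes(picture, target): "pixels" (384x512 bool, what is visible of it) and "extent" ([left, top, width, height] in pixels, round what is visible of it).
The state is a dict: "time": time; "joints": joint angles; "qd": joint speeds; "joint_efforts": joint torques, N m; "position": TCP position; "eef_rot": TCP orientation; "ft_force": force on the tool from outside, world axes, zero at the start; "ft_torque": the same for the moment, N m; "grip_width": finger opening in m.
Only numpy, scipy, OpenCV 4.12 (cv2) and the standard library are available. Lean on these libraries where they do the work, as an engineer would, in place of code of your own. Each camera call takes 0.05 s, during which the arm holds its last target.

## Working session

There is one attempt and no reset: what is moved stays moved. The work goes in short steps, Python scripts to look and compute and a tool call to move; the robot and the scene stay as the last step left them, time stands still between calls to the robot, and variables do not carry over. Pictures are saved under pics/ and viewed, and the job is handed in when it is done.

Besides the shell and the picture viewer there is one more tool, called after "Call:" as name(argument=value, ...) on one line, values as JSON. send_rows: Moves the arm, as the interface text tells. Its arguments: {"type":"object","properties":{"moves":{"type":"array"},"newtons":{"type":"number"}},"required":["moves"]}

```bash
mkdir -p pics; cat > h.py <<'E'
from rig import *
import numpy as np, cv2
from scipy.spatial.transform import Rotation as R
def save(p,n,crop=None,s=1.5):
    im=p["img"][:,:,::-1]
    if crop: x,y,w,h=crop; im=im[y:y+h,x:x+w]
    im=cv2.resize(np.ascontiguousarray(im),None,fx=s,fy=s,interpolation=cv2.INTER_CUBIC)
    cv2.imwrite("pics/"+n+".png",im)
E
python3 - <<'E'
from h import *
o=get_obs(); print(o)
for n in ["scene","side","wrist"]:
    p=camera(n); save(p,n+"0"); print(n,p["camera_matrix"].tolist(),p["origin"],p["orientation"],[k for k in p])
    np.savez(""+n+"0.npz",**{k:np.array(v) for k,v in p.items()})
E
```

```text
{'time': 0.0, 'joints': array([-6.78145566e+01,  7.13533201e+00,  9.46337612e+01, -1.21848717e-03,
        7.83503142e+01, -4.73250447e+00]), 'qd': array([ 0.04056387, -0.01513432, -0.00012982, -0.01451374,  0.00311985,
       -0.05185143]), 'joint_efforts': array([-5.69485928e-04, -4.17601776e+01, -3.59933639e+01,  7.74318748e-02,
        4.92225972e-02, -2.01018761e-04]), 'position': array([ 0.29400419, -0.57902708,  0.22736958]), 'eef_rot': array([-94.16014194,  89.88058671, 112.75805321]), 'ft_force': array([-0.67109289, -0.72355444, -0.21650808]), 'ft_torque': array([-0.02909122,  0.01007308,  0.02037586]), 'grip_width': 0.09536551642950426}
scene [[443.23582050484714, 0.0, 260.855690388403], [0.0, 443.23582050484714, 190.96249453691902], [0.0, 0.0, 1.0]] [ 0.98456083 -0.58556105  0.97877217] [41.8126913   0.51338211 29.78623328] ['img', 'depth', 'camera_matrix', 'origin', 'orientation', 'shot']
side [[392.8666239737742, 0.0, 252.13195416399597], [0.0, 392.8666239737742, 193.98001477277634], [0.0, 0.0, 1.0]] [0.44184988 0.87048459 0.74255549] [  51.69941351    0.98887802 -170.31038795] ['img', 'depth', 'camera_matrix', 'origin', 'orientation', 'shot']
wrist [[279.4363188783423, 0.0, 257.8610924161274], [0.0, 279.4363188783423, 188.55576050989313], [0.0, 0.0, 1.0]] [ 0.36430024 -0.54337517  0.38333117] [-16.07524595   0.15134824 -63.1515939 ] ['img', 'depth', 'camera_matrix', 'origin', 'orientation', 'shot']
```

View pics/scene0.png

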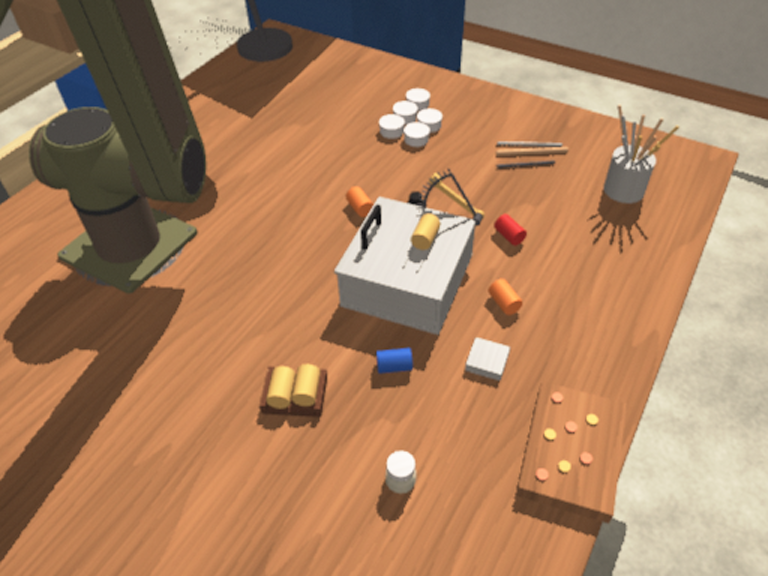

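View pics/side0.png

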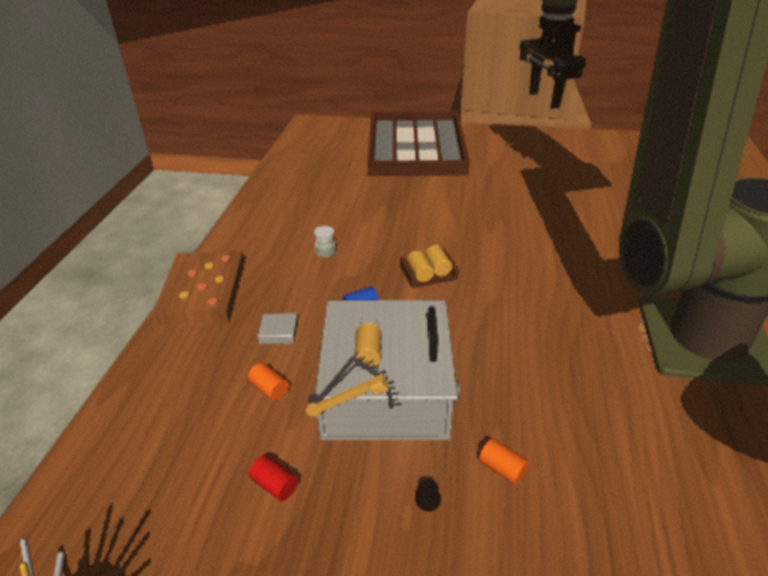

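View pics/wrist0.png

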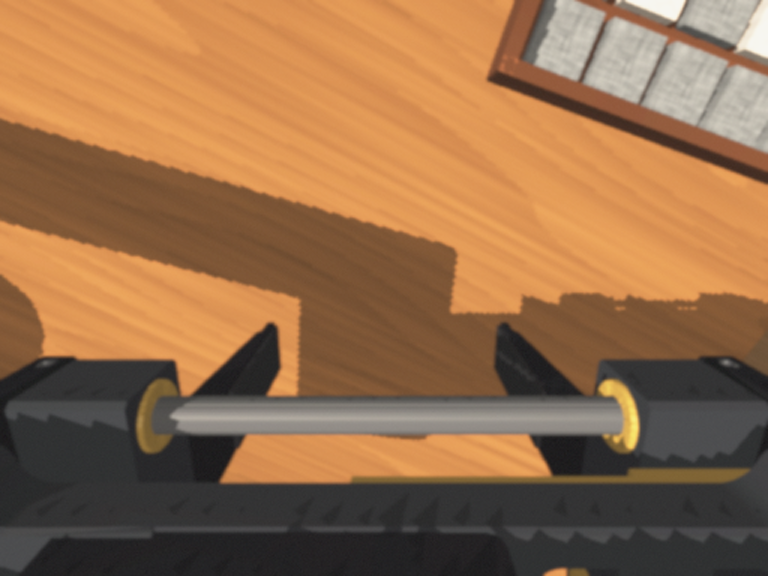

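The scene picture, in displayed pixels, shows the bar on the lid at (425,232). It could be confused with the brass bars in the cradle at (281,388) and (307,385), the blue cylinder at (394,360), the orange ones at (358,202) and (505,297), and the red one at (510,230). The description says brass and lying on the lid, so I choose (425,232).

```bash
cat >> h.py <<'E'
def cloud(p):
    K=p["camera_matrix"];d=p["depth"]
    v,u=np.mgrid[0:384,0:512]
    pc=np.stack([(u-K[0,2])/K[0,0]*d,-(v-K[1,2])/K[1,1]*d,-d],-1)
    M=R.from_euler("xyz",p["orientation"],degrees=True).as_matrix()
    return pc@M.T+p["origin"], d>0
def proj(p,X):
    M=R.from_euler("xyz",p["orientation"],degrees=True).as_matrix()
    c=(np.asarray(X)-p["origin"])@M; K=p["camera_matrix"]
    return np.stack([K[0,0]*c[...,0]/-c[...,2]+K[0,2],-K[1,1]*c[...,1]/-c[...,2]+K[1,2]],-1)
E
python3 - <<'E'
from h import *
S={}
for n in ["scene","side"]:
    p=camera(n); C,ok=cloud(p)
    S[n+"_C"]=C; S[n+"_ok"]=ok; S[n+"_img"]=p["img"]
    b=C[ok&(abs(C[...,2])<0.01)]; print(n,"table z",np.median(b[:,2]))
    for t in ["cleaner","lid","lid_handle","index","index_tip","bar_c_center","bar_a_center","cradle"]:
        for i,r in enumerate(silhouettes(p,t)[:5]):
            m=r["pixels"]; S[f"{n}_{t}_{i}"]=m; q=C[m&ok]
            print(t,i,round(r["conf"],2),r["extent"],m.sum(),np.round(np.median(q,0),3) if len(q) else "",np.round(q.min(0),3) if len(q) else "",np.round(q.max(0),3)if len(q) else "")
    save(p,n+"_crop",(190,100,170,140) if n=="scene" else (190,130,160,180),4 if n=="scene" else 3.3)
np.savez("S.npz",**S)
E
```

```text
scene table z 0.00147766503794311
cleaner 0 0.97 [221.3, 113.9, 103.7, 109.2] 5972 [0.578 0.157 0.099] [ 0.381  0.075 -0.003] [0.676 0.515 0.18 ]
lid 0 0.89 [222.7, 132.3, 90.6, 67.2] 3785 [0.558 0.178 0.1  ] [0.442 0.075 0.004] [0.675 0.421 0.151]
lid_handle 0 0.88 [225.1, 133.2, 93.3, 68.4] 3811 [0.559 0.18  0.1  ] [ 0.392  0.076 -0.   ] [0.674 0.43  0.151]
lid_handle 1 0.55 [284.6, 116.0, 40.6, 27.4] 164 [0.584 0.336 0.133] [0.536 0.322 0.002] [0.65  0.451 0.172]
index 0 0.47 [286.9, 112.3, 35.4, 30.3] 159 [0.585 0.336 0.132] [ 0.536  0.322 -0.   ] [0.648 0.466 0.172]
index 1 0.26 [175.1, 244.5, 21.8, 25.8] 394 [ 0.509 -0.15   0.042] [ 0.48  -0.175  0.009] [ 0.532 -0.108  0.051]
index_tip 0 0.49 [291.6, 120.9, 23.5, 15.6] 97 [0.591 0.336 0.126] [0.538 0.328 0.   ] [0.62  0.459 0.15 ]
bar_c_center 0 0.74 [251.7, 230.0, 25.2, 17.6] 331 [ 0.645 -0.002  0.037] [ 0.614 -0.028  0.009] [0.676 0.027 0.045]
bar_c_center 1 0.65 [323.7, 184.7, 24.9, 25.1] 319 [0.754 0.229 0.036] [0.716 0.204 0.002] [0.785 0.28  0.046]
bar_c_center 2 0.64 [326.4, 143.2, 24.5, 18.5] 250 [0.689 0.404 0.035] [0.
[... 1497 characters left out ...]
[0.676 0.025 0.043]
bar_c_center 2 0.62 [168.6, 300.9, 30.2, 30.0] 626 [0.679 0.419 0.036] [ 0.649  0.366 -0.   ] [0.716 0.442 0.043]
bar_c_center 3 0.61 [319.8, 293.2, 32.6, 26.6] 537 [0.364 0.343 0.036] [0.329 0.313 0.008] [0.397 0.366 0.043]
bar_c_center 4 0.57 [239.8, 213.3, 14.4, 30.9] 420 [0.576 0.24  0.135] [0.553 0.178 0.1  ] [0.609 0.325 0.199]
bar_a_center 0 0.69 [283.0, 163.2, 18.4, 18.5] 234 [ 0.498 -0.125  0.04 ] [ 0.471 -0.178  0.012] [ 0.528 -0.106  0.049]
bar_a_center 1 0.48 [204.5, 247.5, 51.3, 28.9] 408 [0.586 0.34  0.129] [0.531 0.326 0.085] [0.646 0.348 0.166]
cradle 0 0.85 [269.3, 169.2, 37.5, 24.4] 330 [ 0.511 -0.114  0.011] [ 0.455 -0.218 -0.001] [ 0.58  -0.074  0.045]
```

View pics/scene_crop.png

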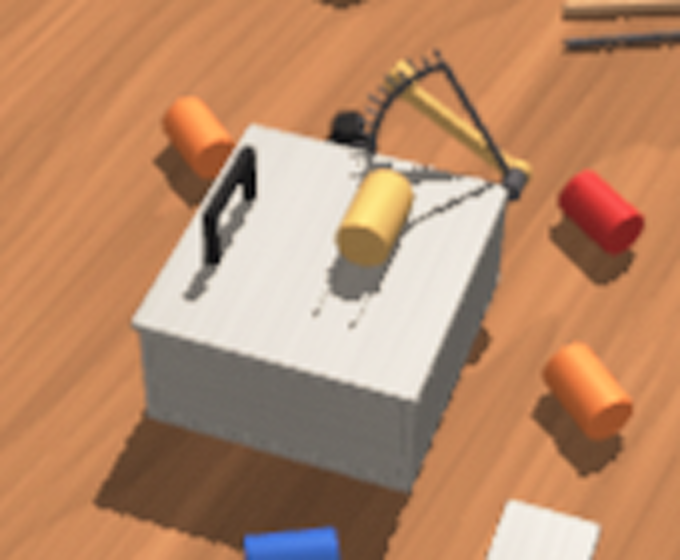

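View pics/side_crop.png

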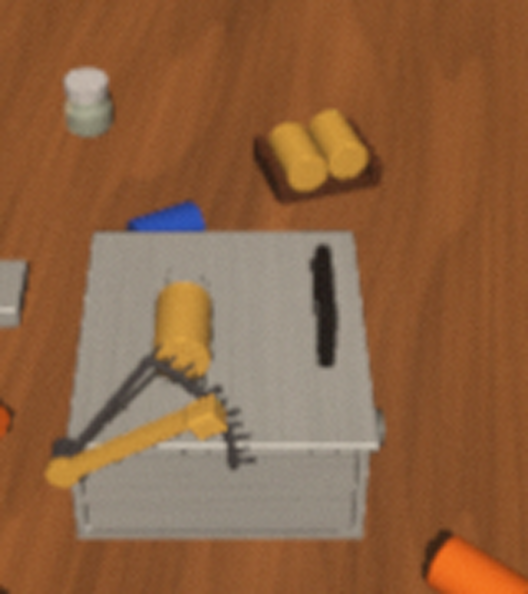

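```bash
python3 - <<'E'
from h import *
S=np.load("S.npz")
from scipy.optimize import least_squares
both=[]
def pts(box,zr):
    out=[]
    for n in ["scene","side"]:
        C=S[n+"_C"];ok=S[n+"_ok"]
        m=ok&(C[...,0]>box[0])&(C[...,0]<box[1])&(C[...,1]>box[2])&(C[...,1]<box[3])&(C[...,2]>zr[0])&(C[...,2]<zr[1])
        out.append(C[m])
    return out
# lid top
for nm,box,zr in [("lidtop",(.4,.72,.05,.36),(.094,.104)),("handlebar",(.42,.56,.1,.3),(.133,.16)),("barc",(.53,.64,.17,.27),(.108,.15)),("cradbars",(.43,.62,-.22,-.05),(.03,.06)),("cradle",(.43,.62,-.22,-.03),(.004,.06))]:
    for n,q in zip(["scene","side"],pts(box,zr)):
        (c,wh,a)=cv2.minAreaRect(q[:,:2].astype(np.float32))
        mu=q.mean(0); 
        ev,V=np.linalg.eigh(np.cov(q[:,:2].T))
        print(nm,n,len(q),"rect",np.round(c,4),np.round(wh,4),round(a,1),"mean",np.round(mu,4),"maj",np.degrees(np.arctan2(V[1,1],V[0,1])).round(1),"zmax",np.percentile(q[:,2],98).round(4))
E
```

```text
lidtop scene 3596 rect [0.5612 0.211 ] [0.2168 0.2465] 8.9 mean [0.5656 0.1887 0.1   ] maj 85.7 zmax 0.1034
lidtop side 4651 rect [0.5577 0.2116] [0.2148 0.2461] 8.2 mean [0.5516 0.2085 0.0996] maj 117.3 zmax 0.1022
handlebar scene 104 rect [0.4868 0.189 ] [0.0125 0.082 ] 9.8 mean [0.4882 0.1851 0.1442] maj 98.1 zmax 0.1494
handlebar side 138 rect [0.503  0.2158] [0.1241 0.0589] 55.0 mean [0.4839 0.1965 0.144 ] maj 93.3 zmax 0.1476
barc scene 309 rect [0.5814 0.2284] [0.0402 0.065 ] 8.7 mean [0.5852 0.2206 0.1317] maj 94.0 zmax 0.1413
barc side 409 rect [0.5792 0.2267] [0.0401 0.0632] 8.3 mean [0.5765 0.2342 0.1325] maj 101.7 zmax 0.1408
cradbars scene 684 rect [ 0.5186 -0.1295] [0.0953 0.0656] 34.7 mean [ 0.5236 -0.1307  0.0422] maj -135.9 zmax 0.0493
cradbars side 369 rect [ 0.5141 -0.1331] [0.0903 0.0743] 24.8 mean [ 0.5182 -0.1228  0.0414] maj -139.7 zmax 0.0484
cradle scene 1499 rect [ 0.5236 -0.1251] [0.1891 0.187 ] 90.0 mean [ 0.5282 -0.1343  0.0272] maj -138.9 zmax 0.0486
cradle side 803 rect [ 0.5247 -0.1227] [0.1823 0.1894] 1.8 mean [ 0.5172 -0.116   0.0278] maj -167.1 zmax 0.048
```

Close crop: the brass bar on the lid at crop pixel (375,218) in the scene view is cylindrical, brass and lies parallel to the hinge, so the choice holds. The cradle with two brass bars is in the side crop at (320,155). Next I fit the shapes.

```bash
cat > fit.py <<'E'
from h import *
from scipy.optimize import least_squares
def fitcyl(q,c0,yaw0,r,L,fixz=None):
    # capped cylinder surface distance, horizontal axis
    def f(t):
        a=np.array([np.cos(t[3]),np.sin(t[3]),0]); d=q-t[:3]; s=d@a; rad=np.linalg.norm(d-np.outer(s,a),axis=1)
        e1=rad-r; e2=abs(s)-L/2
        sd=np.where((e1>0)&(e2>0),np.hypot(e1,e2),np.maximum(e1,e2)); return sd
    s=least_squares(f,[*c0,yaw0],loss="soft_l1",f_scale=0.002); return s.x,np.sqrt(np.mean(f(s.x)**2))
E
python3 - <<'E'
from fit import *
S=np.load("S.npz")
def sel(n,box,brass=False):
    C=S[n+"_C"];m=S[n+"_ok"].copy()
    for i in range(3): m&=(C[...,i]>box[2*i])&(C[...,i]<box[2*i+1])
    if brass:
        h=cv2.cvtColor(S[n+"_img"],cv2.COLOR_RGB2HSV); m&=(h[...,0]>17)&(h[...,0]<32)&(h[...,1]>110)
    return C[m]
for n in ["scene","side","both"]:
    g=lambda b,br=False: np.concatenate([sel(k,b,br) for k in (["scene","side"] if n=="both" else [n])])
    q=g((.53,.64,.17,.27,.104,.15)); x,e=fitcyl(q,[.58,.228,.119],np.radians(98.6),.02,.06); print(n,"barc",np.round(x[:3],4),np.degrees(x[3]).round(1),e.round(4))
    q=g((.45,.53,.15,.24,.13,.16)); x,e=fitcyl(q,[.487,.19,.14],np.radians(98.6),.006,.07); print(n,"handle",np.round(x[:3],4),np.degrees(x[3]).round(1),e.round(4),len(q))
    q=g((.43,.6,-.22,-.05,.008,.06),True)
    cs=np.array([.517,-.131,.026]);a=np.radians(30);
    # split by two-cylinder fit
    def f(t):
        out=[]
        ax=np.array([-np.sin(t[2]),np.cos(t[2]),0]);px=np.array([np.cos(t[2]),np.sin(t[2]),0])
        for s in(-1,1):
            c=np.array([t[0],t[1],t[3]])+s*.02*px; d=q-c; u=d@ax; rad=np.linalg.norm(d-np.outer(u,ax),axis=1)
            e1=rad-.02;e2=abs(u)-.03; out.append(np.where((e1>0)&(e2>0),np.hypot(e1,e2),np.maximum(e1,e2)))
        out=np.array(out); return out[np.argmin(abs(out),0),np.arange(len(q))]
    for a in (20,32,45):
        s=least_squares(f,[.517,-.131,np.radians(a),.026],loss="soft_l1",f_scale=.002); print(n,"cradle",np.round(s.x[[0,1,3]],4),np.degrees(s.x[2]).round(1),round(s.cost,5),len(q))
    # index arm
    q=g((.5,.68,.31,.36,.085,.22),True); 
    yaw=np.radians(8.6);px=np.array([np.cos(yaw),np.sin(yaw),0])
    u=q@px; print(n,"index n",len(q),"y'",np.round(np.percentile(q@np.array([-np.sin(yaw),np.cos(yaw),0]),[2,50,98]),4))
    ev,V=np.linalg.eigh(np.cov(np.c_[u,q[:,2]].T)); print("  slope",np.degrees(np.arctan(-V[1,1]/V[0,1])).round(1),"u",u.min().round(3),u.max().round(3),q[:,2].max().round(3))
E
```

```text
scene barc [0.5808 0.2293 0.12  ] 99.6 0.0055
scene handle [0.4863 0.1877 0.1409] 98.0 0.0021 103
scene cradle [ 0.5192 -0.1278  0.027 ] 31.8 0.00087 692
scene cradle [ 0.5192 -0.1278  0.027 ] 31.8 0.00087 692
scene cradle [ 0.5192 -0.1278  0.027 ] 31.8 0.00087 692
scene index n 99 y' [0.2387 0.2435 0.2544]
  slope 31.9 u 0.587 0.69 0.171
side barc [0.579  0.2259 0.1193] 99.1 0.0009
side handle [0.4831 0.1911 0.1403] 98.9 0.0016 143
side cradle [ 0.5179 -0.1315  0.0272] 32.6 0.00059 419
side cradle [ 0.5179 -0.1315  0.0272] 32.6 0.00059 419
side cradle [ 0.5179 -0.1315  0.0272] 32.6 0.00059 419
side index n 395 y' [0.2368 0.2466 0.2583]
  slope 33.7 u 0.576 0.689 0.197
both barc [0.5798 0.2271 0.1197] 99.3 0.0038
both handle [0.4845 0.1902 0.1406] 98.9 0.0022 246
both cradle [ 0.519  -0.1293  0.027 ] 32.6 0.0017 1111
both cradle [ 0.519  -0.1293  0.027 ] 32.6 0.0017 1111
both cradle [ 0.519  -0.1293  0.027 ] 32.7 0.0017 1111
both index n 494 y' [0.2384 0.2463 0.2582]
  slope 33.5 u 0.576 0.69 0.197
```

```bash
python3 - <<'E'
from h import *
o=get_obs(); print(o["time"],R.from_euler("xyz",o["eef_rot"],degrees=True).as_matrix().round(3), o["position"])
p=camera("wrist"); M=R.from_euler("xyz",p["orientation"],degrees=True).as_matrix(); print("cam axes",M.round(3))
T=R.from_euler("xyz",o["eef_rot"],degrees=True).as_matrix()
print("cam in tool",(T.T@(p["origin"]-o["position"])).round(4))
C,ok=cloud(p); q=(C[ok]-o["position"])@T
m=(abs(q[:,2])<.03)&(abs(q[:,1])<.065)&(q[:,0]<.06)&(q[:,0]>-.1)
for lo in np.arange(-.1,.06,.01):
    k=m&(q[:,0]>=lo)&(q[:,0]<lo+.01)
    if k.any(): print(round(lo,3),k.sum(),q[k].min(0).round(3),q[k].max(0).round(3))
p=camera("side"); C,ok=cloud(p); q=(C[ok]-o["position"])@T
m=(abs(q[:,2])<.03)&(abs(q[:,1])<.07)&(q[:,0]<.1)&(q[:,0]>-.1)
print("side"); 
for lo in np.arange(-.06,.06,.005):
    k=m&(q[:,0]>=lo)&(q[:,0]<lo+.005)
    if k.any(): print(round(lo,3),k.sum(),q[k].min(0).round(3),q[k].max(0).round(3))
E
```

```text
1.05 [[ 0.     0.453 -0.892]
 [-0.    -0.892 -0.453]
 [-1.     0.     0.   ]] [ 0.2942424  -0.57958203  0.22865933]
cam axes [[ 0.452  0.857  0.248]
 [-0.892  0.434  0.124]
 [-0.001 -0.277  0.961]]
cam in tool [-0.1558 -0.0003 -0.0788]
-0.1 6498 [-0.1   -0.064 -0.03 ] [-0.09   0.064 -0.005]
-0.09 10071 [-0.09  -0.065 -0.03 ] [-0.08   0.065  0.014]
-0.08 2287 [-0.08 -0.05 -0.03] [-0.07   0.049  0.026]
-0.07 910 [-0.07 -0.05 -0.03] [-0.06   0.049  0.029]
-0.06 659 [-0.06  -0.05  -0.009] [-0.05   0.049  0.011]
-0.05 726 [-0.05  -0.059 -0.013] [-0.04   0.059  0.012]
-0.04 658 [-0.04  -0.059 -0.013] [-0.03   0.058  0.011]
-0.03 623 [-0.03  -0.058 -0.013] [-0.02   0.056  0.002]
-0.02 587 [-0.02  -0.057 -0.013] [-0.01   0.056  0.009]
-0.01 522 [-0.01  -0.056 -0.013] [-0.     0.054  0.01 ]
-0.0 413 [ 0.    -0.054 -0.013] [0.01  0.053 0.01 ]
0.01 145 [ 0.01  -0.053 -0.013] [0.016 0.051 0.009]
side
-0.06 13 [-0.06  -0.063 -0.011] [-0.055  0.064  0.012]
-0.055 21 [-0.055 -0.06  -0.009] [-0.05   0.057  0.013]
-0.05 21 [-0.05  -0.064 -0.011] [-0.045  0.06   0.015]
-0.045 22 [-0.045 -0.063 -0.011] [-0.04   0.057  0.01 ]
-0.04 18 [-0.04  -0.066 -0.01 ] [-0.035  0.055  0.014]
-0.035 19 [-0.035 -0.06  -0.011] [-0.03   0.057  0.01 ]
-0.03 25 [-0.03  -0.059 -0.011] [-0.025  0.057  0.016]
-0.025 11 [-0.024 -0.055 -0.011] [-0.02   0.053  0.016]
-0.02 24 [-0.02  -0.059 -0.009] [-0.015  0.055  0.014]
-0.015 19 [-0.015 -0.058 -0.011] [-0.01   0.053  0.012]
-0.01 15 [-0.01  -0.059 -0.01 ] [-0.005  0.051  0.012]
-0.005 16 [-0.005 -0.055 -0.01 ] [-0.001  0.056  0.016]
-0.0 17 [ 0.    -0.053 -0.012] [0.004 0.057 0.013]
0.005 16 [ 0.005 -0.055 -0.011] [0.009 0.053 0.014]
0.01 8 [ 0.01  -0.055 -0.008] [0.012 0.054 0.013]
```

```bash
cat > plan.py <<'E'
from h import *
import sys
def Rt(yaw,tilt=0):
    # tool x down, tool y at yaw (deg); tilt: rotation about tool y (deg)
    y=np.array([np.cos(np.radians(yaw)),np.sin(np.radians(yaw)),0]);x=np.array([0,0,-1.])
    return np.stack([x,y,np.cross(x,y)],1)
def plan(pos,yaw=None,n=None,step=50,Rg=None):
    o=get_obs(); T=R.from_euler("xyz",o["eef_rot"],degrees=True); P=np.array(o["position"])
    G=R.from_matrix(Rt(yaw)) if Rg is None else R.from_matrix(Rg)
    rv=(T.inv()*G).as_rotvec(); d=np.array(pos)-P
    N=n or int(max(np.ceil(np.linalg.norm(d)*1000/step),np.ceil(np.abs(rv).max()/.17),1))
    print("t",o["time"],"pos",P.round(4),"dist",np.linalg.norm(d).round(4),"F",o["ft_force"].round(1),"w",o["grip_width"].round(4))
    for i in range(N):
        Ti=T*R.from_rotvec(rv*i/N)
        print(i+1,"dp",(Ti.inv().apply(d/N)*1000).round(1).tolist(),"rot",(rv/N).round(3).tolist())
E
python3 -c "
from plan import *
plan([.47,-.20,.33],32.6)"
```

```text
Traceback (most recent call last):
  File "plan.py", line 12, in plan
    print("t",o["time"],"pos",P.round(4),"dist",np.linalg.norm(d).round(4),"F",o["ft_force"].round(1),"w",o["grip_width"].round(4))
                                                                                                          ^^^^^^^^^^^^^^^^^^^^^
AttributeError: 'float' object has no attribute 'round'
```

```bash
sed -i 's/o\["grip_width"\].round(4)/round(o["grip_width"],4)/' plan.py
python3 -c "
from plan import *
plan([.50,-.10,.28],32.6)"
```

```text
t 1.15 pos [ 0.2942 -0.5796  0.2286] dist 0.5244 F [ 0.5  0.  -0.4] w 0.0954
1 dp [-4.7, -30.4, -36.4] rot [-0.152, -0.0, 0.0]
2 dp [-4.7, -24.5, -40.6] rot [-0.152, -0.0, 0.0]
3 dp [-4.7, -18.1, -43.8] rot [-0.152, -0.0, 0.0]
4 dp [-4.7, -11.3, -46.1] rot [-0.152, -0.0, 0.0]
5 dp [-4.7, -4.2, -47.3] rot [-0.152, -0.0, 0.0]
6 dp [-4.7, 3.0, -47.3] rot [-0.152, -0.0, 0.0]
7 dp [-4.7, 10.1, -46.3] rot [-0.152, -0.0, 0.0]
8 dp [-4.7, 17.0, -44.3] rot [-0.152, -0.0, 0.0]
9 dp [-4.7, 23.5, -41.2] rot [-0.152, -0.0, 0.0]
10 dp [-4.7, 29.5, -37.2] rot [-0.152, -0.0, 0.0]
11 dp [-4.7, 34.8, -32.3] rot [-0.152, -0.0, 0.0]
```

Call:
send_rows(moves=[{"dp":[-5,-30,-36],"rot":[-0.152,0,0],"jaw":-1},{"dp":[-5,-25,-41],"rot":[-0.152,0,0],"jaw":-1},{"dp":[-5,-18,-44],"rot":[-0.152,0,0],"jaw":-1},{"dp":[-5,-11,-46],"rot":[-0.152,0,0],"jaw":-1},{"dp":[-5,-4,-47],"rot":[-0.152,0,0],"jaw":-1}])

```text
time: 1.78
position: [0.3872, -0.3577, 0.2537]
eef_rot: [148.7, 90.0, 40.3]
ft_force: [0.7, 0.8, 0.6]
grip_width: 0.0951
```

Call:
send_rows(moves=[{"dp":[-5,3,-47],"rot":[-0.152,0,0],"jaw":-1},{"dp":[-5,10,-46],"rot":[-0.152,0,0],"jaw":-1},{"dp":[-5,17,-44],"rot":[-0.152,0,0],"jaw":-1},{"dp":[-5,23,-41],"rot":[-0.152,0,0],"jaw":-1},{"dp":[-5,29,-37],"rot":[-0.152,0,0],"jaw":-1}])

```text
time: 2.4
position: [0.4747, -0.131, 0.2809]
eef_rot: [47.5, 89.8, -16.0]
ft_force: [0.5, -0.6, -1.0]
grip_width: 0.0951
```

```bash
python3 -c "
from plan import *
plan([.50,-.10,.28],32.6)"
```

```text
t 2.4 pos [ 0.4747 -0.131   0.2809] dist 0.04 F [ 0.5 -0.6 -1. ] w 0.0951
1 dp [1.0, 36.4, -16.5] rot [-0.106, 0.003, -0.003]
```

Call:
send_rows(moves=[{"dp":[1,36,-16],"rot":[-0.106,0.003,-0.003],"jaw":-1},{"dp":[0,0,0],"rot":[0,0,0],"jaw":-1}])

```text
time: 2.65
position: [0.5011, -0.0971, 0.2812]
eef_rot: [40.8, 89.9, -16.1]
ft_force: [0.1, -0.4, 0.2]
grip_width: 0.0945
```

```bash
cat > crad.py <<'E'
from fit import *
def two(q,st=(.518,-.13,.55,.026)):
    def f(t):
        out=[]
        ax=np.array([-np.sin(t[2]),np.cos(t[2]),0]);px=np.array([np.cos(t[2]),np.sin(t[2]),0])
        for s in(-1,1):
            c=np.array([t[0],t[1],t[3]])+s*.0203*px; d=q-c; u=d@ax; rad=np.linalg.norm(d-np.outer(u,ax),axis=1)
            e1=rad-.02;e2=abs(u)-.03; out.append(np.where((e1>0)&(e2>0),np.hypot(e1,e2),np.maximum(e1,e2)))
        out=np.array(out); return out[np.argmin(abs(out),0),np.arange(len(q))]
    s=least_squares(f,st,loss="soft_l1",f_scale=.001); return s.x,np.sqrt(np.mean(f(s.x)**2))
def brass(p,box):
    C,m=cloud(p); m=m.copy()
    for i in range(3): m&=(C[...,i]>box[2*i])&(C[...,i]<box[2*i+1])
    h=cv2.cvtColor(p["img"],cv2.COLOR_RGB2HSV); m&=(h[...,0]>17)&(h[...,0]<32)&(h[...,1]>110)
    return C[m]
E
python3 - <<'E'
from crad import *
p=camera("wrist"); o=get_obs(); save(p,"w1"); print(o["time"],o["position"],o["eef_rot"],p["origin"],p["orientation"])
q=brass(p,(.43,.6,-.22,-.05,.008,.06)); print(len(q))
x,e=two(q); print("cradle",x[[0,1,3]].round(4),np.degrees(x[2]).round(2),e)
C,ok=cloud(p); m=ok&(abs(C[...,2])<.008); print("table",np.median(C[m][:,2]))
# rails
m=ok&(C[...,2]>.022)&(C[...,2]<.03)&(abs(C[...,0]-.518)<.08)&(abs(C[...,1]+.13)<.08)
h=cv2.cvtColor(p["img"],cv2.COLOR_RGB2HSV)
print(cv2.minAreaRect(C[ok&(C[...,2]>.012)&(C[...,2]<.06)&(abs(C[...,0]-.518)<.09)&(abs(C[...,1]+.13)<.09)][:,:2].astype(np.float32)))
E
```

```text
2.7 [ 0.50060287 -0.09800699  0.28129427] [ 30.35897645  89.87266826 -26.67590389] [ 0.45853465 -0.03089363  0.43682695] [-16.13012566  -0.08280886  33.00478238]
2181
cradle [ 0.5187 -0.1288  0.0253] 28.33 0.00113685292990996
table -0.0003334683786610504
((0.519403874874115, -0.13047245144844055), (0.10192704945802689, 0.08034990727901459), 25.715789794921875)
```

View pics/w1.png

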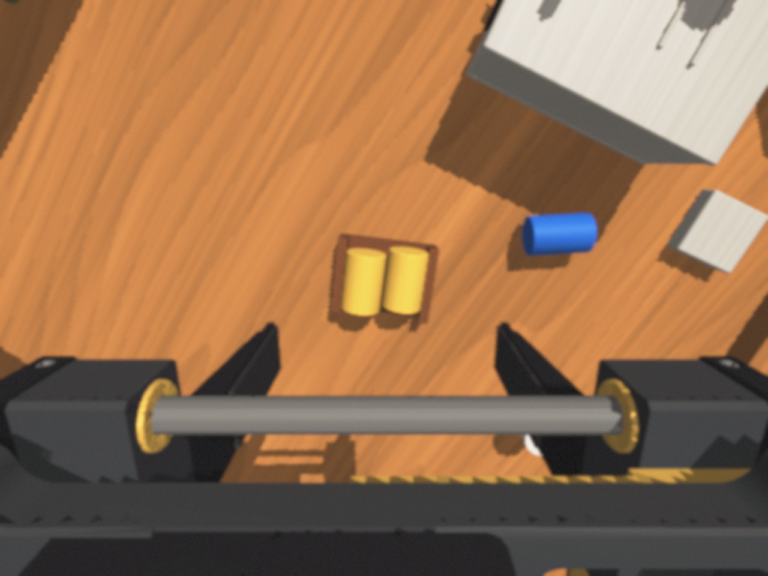

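The wrist view shows the cradle at about (385,280), with both brass bars in it. They're turned about 28° in the world and centred at (0.519, -0.1295). Next I go to the bar on the lid.

```bash
python3 -c "
from plan import *
plan([.58,.227,.25],8.9,step=55)"
```

```text
t 2.7 pos [ 0.5006 -0.098   0.2813] dist 0.336 F [ 0.6 -0.7  0.1] w 0.0952
1 dp [4.4, 34.8, -32.8] rot [0.06, 0.0, -0.0]
2 dp [4.4, 32.7, -34.8] rot [0.06, 0.0, -0.0]
3 dp [4.4, 30.6, -36.7] rot [0.06, 0.0, -0.0]
4 dp [4.5, 28.3, -38.5] rot [0.06, 0.0, -0.0]
5 dp [4.5, 26.0, -40.1] rot [0.06, 0.0, -0.0]
6 dp [4.5, 23.5, -41.6] rot [0.06, 0.0, -0.0]
7 dp [4.5, 21.0, -42.9] rot [0.06, 0.0, -0.0]
```

Call:
send_rows(moves=[{"dp":[4,35,-33],"rot":[0.06,0,0],"jaw":-1},{"dp":[4,33,-35],"rot":[0.06,0,0],"jaw":-1},{"dp":[4,31,-37],"rot":[0.06,0,0],"jaw":-1},{"dp":[4,28,-38],"rot":[0.06,0,0],"jaw":-1},{"dp":[4,26,-40],"rot":[0.06,0,0],"jaw":-1}])

```text
time: 3.32
position: [0.5608, 0.1306, 0.2615]
eef_rot: [29.1, 89.6, -46.8]
ft_force: [0.3, 0.1, -0.1]
grip_width: 0.0948
```

Call:
send_rows(moves=[{"dp":[4,24,-42],"rot":[0.06,0,0],"jaw":-1},{"dp":[4,21,-43],"rot":[0.06,0,0],"jaw":-1},{"dp":[0,0,0],"rot":[0,0,0],"jaw":-1}])

```text
time: 3.7
position: [0.5879, 0.2237, 0.2522]
eef_rot: [21.6, 89.6, -61.6]
ft_force: [0.1, -0.2, 0.1]
grip_width: 0.0953
```

```bash
python3 - <<'E'
from crad import *
p=camera("wrist"); o=get_obs(); save(p,"w2"); print(o["time"],o["position"],o["eef_rot"],o["joints"].round(1))
q=brass(p,(.53,.64,.17,.275,.104,.15)); x,e=fitcyl(q,[.58,.228,.119],np.radians(98.6),.02,.06); print("barc",len(q),np.round(x[:3],4),np.degrees(x[3]).round(1),e.round(4))
C,ok=cloud(p)
m=ok&(C[...,2]>.13)&(C[...,2]<.16)&(C[...,0]<.53)&(C[...,0]>.44)&(C[...,1]>.12)&(C[...,1]<.26)
x,e=fitcyl(C[m],[.487,.19,.14],np.radians(98.6),.006,.07); print("handle",m.sum(),np.round(x[:3],4),np.degrees(x[3]).round(1),e.round(4))
m=ok&(abs(C[...,2]-.099)<.004); print("lid z",np.median(C[m][:,2]),cv2.minAreaRect(C[m][:,:2].astype(np.float32)))
np.savez("w2.npz",C=C,ok=ok,img=p["img"])
E
```

```text
3.75 [0.58789249 0.2224184  0.25255459] [ 22.64107542  89.53858099 -60.70644087] [16.   3.6 96.  -0.5 80.3  9.5]
barc 2147 [0.5798 0.2284 0.118 ] 98.9 0.0006
handle 818 [0.4839 0.194  0.1389] 98.6 0.0007
lid z 0.09830597751271161 ((0.5544746518135071, 0.22388064861297607), (0.21400496363639832, 0.22698546946048737), 6.77930212020874)
```

View pics/w2.png

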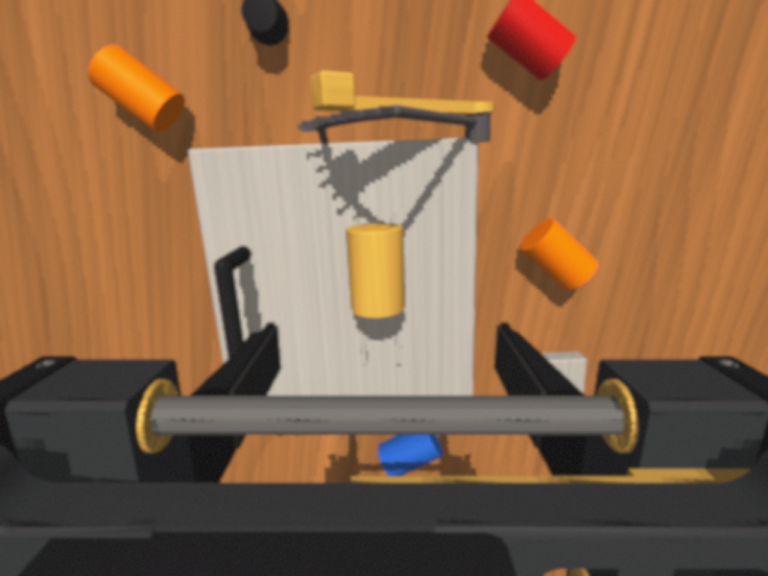

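The wrist view shows the brass bar at (376,270) between the open fingers, and its fit agrees with the fixed cameras. The handle is at (232,300), and the index with its quadrant is at the top.

```bash
python3 -c "
from plan import *
plan([.58,.2275,.150],8.9,n=4)
plan([.58,.2275,.126],8.9,n=1)"
```

```text
t 3.75 pos [0.5879 0.2224 0.2526] dist 0.103 F [-0.  -0.  -0.1] w 0.095
1 dp [25.6, -1.9, -1.7] rot [-0.01, 0.002, -0.001]
2 dp [25.6, -1.9, -1.7] rot [-0.01, 0.002, -0.001]
3 dp [25.6, -1.8, -1.6] rot [-0.01, 0.002, -0.001]
4 dp [25.6, -1.8, -1.6] rot [-0.01, 0.002, -0.001]
t 3.75 pos [0.5879 0.2224 0.2526] dist 0.1269 F [-0.  -0.  -0.1] w 0.095
1 dp [126.5, -7.6, -6.9] rot [-0.039, 0.007, -0.003]
```

Call:
send_rows(moves=[{"dp":[20,-4,-3],"rot":[-0.02,0.004,-0.002],"jaw":-1},{"dp":[25,-3,-3],"rot":[-0.02,0.003,-0.001],"jaw":-1},{"dp":[25,0,-1],"rot":[0,0,0],"jaw":-1},{"dp":[25,0,0],"rot":[0,0,0],"jaw":-1},{"dp":[8,0,0],"rot":[0,0,0],"jaw":-1}])

```text
time: 4.38
position: [0.5777, 0.2196, 0.1432]
eef_rot: [-58.1, 89.8, -139.5]
ft_force: [0.7, -1.0, 0.7]
grip_width: 0.0948
```

```bash
python3 -c "
from plan import *
plan([.58,.2275,.126],8.9,n=2)"
```

```text
t 4.375 pos [0.5777 0.2196 0.1432] dist 0.019 F [ 0.7 -1.   0.7] w 0.0948
1 dp [8.6, 1.7, -3.7] rot [-0.002, 0.001, 0.001]
2 dp [8.6, 1.7, -3.7] rot [-0.002, 0.001, 0.001]
```

Call:
send_rows(moves=[{"dp":[8,2,-4],"rot":[0,0,0],"jaw":-1},{"dp":[8,1,-3],"rot":[0,0,0],"jaw":-1},{"dp":[0,0,0],"rot":[0,0,0],"jaw":-1}])

```text
time: 4.75
position: [0.5798, 0.226, 0.1266]
eef_rot: [-53.1, 89.9, -134.6]
ft_force: [-0.2, 0.5, 0.3]
grip_width: 0.0952
```

```bash
python3 -c "
from plan import *
plan([.58,.2275,.126],8.9,n=1)
p=camera('wrist'); save(p,'w3')"
```

```text
t 4.75 pos [0.5798 0.226  0.1266] dist 0.0016 F [-0.2  0.5  0.3] w 0.0952
1 dp [0.6, 0.4, -1.4] rot [-0.006, 0.001, 0.002]
```

View pics/w3.png

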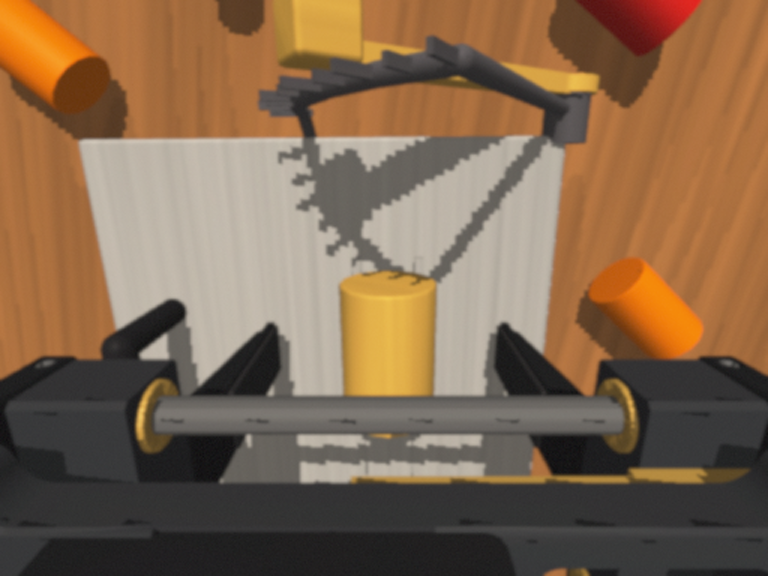

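The bar is centred between the fingers at (388,340), so I close on it.

Call:
send_rows(moves=[{"dp":[0,0,-1],"rot":[0,0,0],"jaw":1},{"dp":[0,0,0],"rot":[0,0,0],"jaw":1},{"dp":[0,0,0],"rot":[0,0,0],"jaw":1},{"dp":[0,0,0],"rot":[0,0,0],"jaw":1}], newtons=45)

```text
time: 5.3
position: [0.5812, 0.2278, 0.1294]
eef_rot: [71.8, 89.8, -9.7]
ft_force: [-1.2, -0.6, 0.5]
grip_width: 0.0605
```

Call:
send_rows(moves=[{"dp":[-3,0,0],"rot":[0,0,0],"jaw":1},{"dp":[-8,0,0],"rot":[0,0,0],"jaw":1},{"dp":[-15,0,0],"rot":[0,0,0],"jaw":1},{"dp":[-20,0,0],"rot":[0,0,0],"jaw":1}])

```text
time: 5.8
position: [0.5803, 0.2275, 0.1767]
eef_rot: [-6.6, 89.9, -88.0]
ft_force: [0.2, -0.6, 0.1]
grip_width: 0.0204
```

```bash
python3 - <<'E'
from plan import *
from crad import *
p=camera('wrist'); save(p,'w4')
o=get_obs(); P=o["position"];T=R.from_euler("xyz",o["eef_rot"],degrees=True).as_matrix()
b=np.array([P[0]-.07,P[0]+.07,P[1]-.07,P[1]+.07,P[2]-.045,P[2]+.03])
q=brass(p,b); q=q[abs(((q-P)@T)[:,1])<.022]; q=q[((q-P)@T)[:,0]>-.03]
x,e=fitcyl(q,P-[0,0,.006],np.radians(98.9),.02,.06); print("barc",len(q),np.round(x[:3],4),np.degrees(x[3]).round(1),e.round(4)); print("rel tool",(T.T@(x[:3]-P)).round(4))
plan([.56,.05,.23],20,step=35)
E
```

```text
barc 1935 [0.5801 0.2278 0.1567] 98.8 0.0019
rel tool [ 0.0241 -0.0022  0.    ]
t 5.85 pos [0.5822 0.2281 0.1809] dist 0.1861 F [0.8 0.3 2.7] w 0.0167
1 dp [-8.2, -8.0, 28.8] rot [-0.033, 0.0, -0.001]
2 dp [-8.2, -9.0, 28.5] rot [-0.033, 0.0, -0.001]
3 dp [-8.2, -9.9, 28.2] rot [-0.033, 0.0, -0.001]
4 dp [-8.2, -10.9, 27.9] rot [-0.033, 0.0, -0.001]
5 dp [-8.2, -11.8, 27.5] rot [-0.033, 0.0, -0.001]
6 dp [-8.2, -12.7, 27.1] rot [-0.033, 0.0, -0.001]
```

View pics/w4.png

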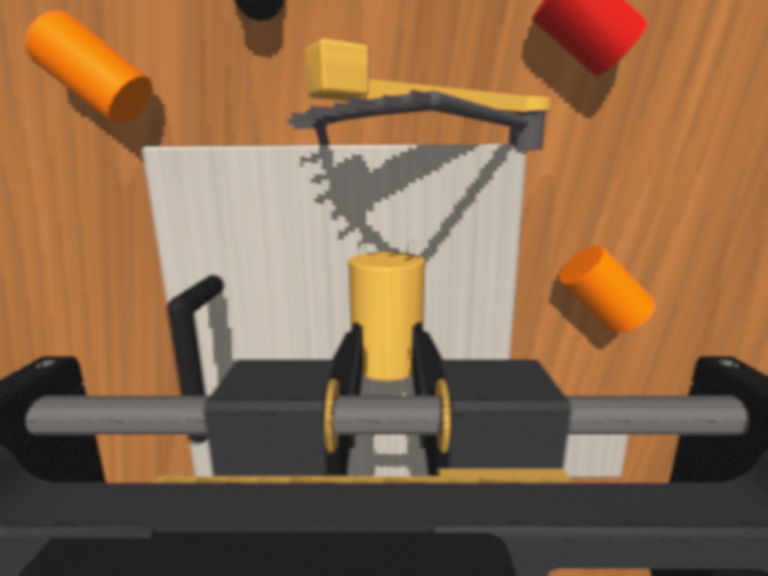

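I lifted before the fingers had shut. They close at about 80 mm/s, and the opening is now 17 mm above the bar. I'll open and measure the bar again.

Call:
send_rows(moves=[{"dp":[0,0,0],"rot":[0,0,0],"jaw":-1},{"dp":[0,0,0],"rot":[0,0,0],"jaw":-1},{"dp":[0,0,0],"rot":[0,0,0],"jaw":-1},{"dp":[0,0,0],"rot":[0,0,0],"jaw":-1},{"dp":[0,0,0],"rot":[0,0,0],"jaw":-1}])

```text
time: 6.48
position: [0.5821, 0.2281, 0.1813]
eef_rot: [87.0, 89.6, 5.6]
ft_force: [1.3, 0.7, 0.1]
grip_width: 0.0609
```

```bash
python3 - <<'E'
from plan import *
from crad import *
p=camera('wrist'); save(p,'w5')
q=brass(p,(.53,.64,.17,.275,.104,.15)); x,e=fitcyl(q,[.58,.228,.119],np.radians(98.6),.02,.06); print("barc",len(q),np.round(x[:3],4),np.degrees(x[3]).round(1),e.round(4))
plan([x[0]+.0004,x[1],.126],8.9,step=15)
E
```

```text
barc 3652 [0.5799 0.2284 0.118 ] 98.9 0.0005
t 6.525 pos [0.5821 0.2281 0.1812] dist 0.0552 F [-0.3 -0.1  0.9] w 0.0647
1 dp [13.8, -0.5, -0.2] rot [-0.001, 0.0, -0.002]
2 dp [13.8, -0.5, -0.2] rot [-0.001, 0.0, -0.002]
3 dp [13.8, -0.5, -0.2] rot [-0.001, 0.0, -0.002]
4 dp [13.8, -0.4, -0.2] rot [-0.001, 0.0, -0.002]
```

View pics/w5.png

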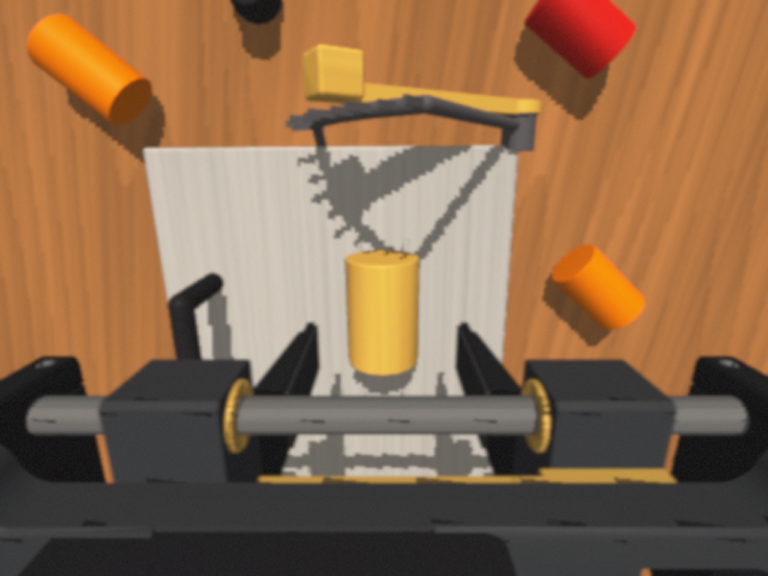

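The bar hasn't moved; it's at (383,310) and the fit matches the earlier one. I go down, close, and wait this time.

Call:
send_rows(moves=[{"dp":[10,-0.5,0],"rot":[0,0,0],"jaw":-1},{"dp":[15,-0.5,0],"rot":[0,0,0],"jaw":-1},{"dp":[15,-0.5,0],"rot":[0,0,0],"jaw":-1},{"dp":[12,-0.5,0],"rot":[0,0,0],"jaw":-1},{"dp":[0,0,0],"rot":[0,0,0],"jaw":-1}])

```text
time: 7.15
position: [0.5789, 0.2273, 0.1231]
eef_rot: [68.0, 89.9, -13.4]
ft_force: [0.1, -0.9, 0.2]
grip_width: 0.0952
```

```bash
python3 -c "
from plan import *
plan([.58,.2284,.126],8.9,n=1)"
```

```text
t 7.15 pos [0.5789 0.2273 0.1231] dist 0.0033 F [ 0.1 -0.9  0.2] w 0.0952
1 dp [-2.9, 1.3, -0.9] rot [-0.006, 0.001, -0.002]
```

Call:
send_rows(moves=[{"dp":[-3,1,-1],"rot":[0,0,0],"jaw":1},{"dp":[0,0,0],"rot":[0,0,0],"jaw":1},{"dp":[0,0,0],"rot":[0,0,0],"jaw":1},{"dp":[0,0,0],"rot":[0,0,0],"jaw":1},{"dp":[0,0,0],"rot":[0,0,0],"jaw":1}], newtons=45)

```text
time: 7.78
position: [0.5812, 0.229, 0.1286]
eef_rot: [86.8, 89.6, 5.4]
ft_force: [-0.1, -0.1, 0.1]
grip_width: 0.0505
```

Call:
send_rows(moves=[{"dp":[0,0,0],"rot":[0,0,0],"jaw":1},{"dp":[0,0,0],"rot":[0,0,0],"jaw":1},{"dp":[0,0,0],"rot":[0,0,0],"jaw":1},{"dp":[0,0,0],"rot":[0,0,0],"jaw":1}])

```text
time: 8.28
position: [0.5808, 0.229, 0.1286]
eef_rot: [85.6, 89.7, 4.2]
ft_force: [-0.9, -0.7, 0.9]
grip_width: 0.0391
```

Call:
send_rows(moves=[{"dp":[-4,0,0],"rot":[0,0,0],"jaw":1},{"dp":[-8,0,0],"rot":[0,0,0],"jaw":1},{"dp":[-12,0,0],"rot":[0,0,0],"jaw":1},{"dp":[-12,0,0],"rot":[0,0,0],"jaw":1},{"dp":[-12,0,0],"rot":[0,0,0],"jaw":1}])

```text
time: 8.9
position: [0.5767, 0.2278, 0.1727]
eef_rot: [-73.4, 89.6, -154.8]
ft_force: [0.2, -0.2, -7.1]
grip_width: 0.0395
```

```bash
cat > held.py <<'E'
from plan import *
from crad import *
def held(p,yaw0):
    o=get_obs(); P=o["position"];T=R.from_euler("xyz",o["eef_rot"],degrees=True).as_matrix()
    C,ok=cloud(p); h=cv2.cvtColor(p["img"],cv2.COLOR_RGB2HSV); L=(C-P)@T
    m=ok&(h[...,0]>17)&(h[...,0]<32)&(h[...,1]>110)&(abs(L[...,1])<.03)&(abs(L[...,2])<.045)&(L[...,0]>-.02)&(L[...,0]<.04)
    q=L[m]; # fit in tool frame, allow tilt
    from scipy.optimize import least_squares
    def f(t):
        a=np.array([t[3],t[4],1]);a/=np.linalg.norm(a); d=q-t[:3];s=d@a;rad=np.linalg.norm(d-np.outer(s,a),axis=1)
        e1=rad-.02;e2=abs(s)-.03
        return np.where((e1>0)&(e2>0),np.hypot(e1,e2),np.maximum(e1,e2))
    s=least_squares(f,[.008,0,0,0,0],loss="soft_l1",f_scale=.001)
    print("held in tool",s.x[:3].round(4),"tilt",np.degrees(s.x[3:]).round(1),len(q),np.sqrt(np.mean(f(s.x)**2)).round(4),"world",(P+T@s.x[:3]).round(4))
    return s.x
E
python3 - <<'E'
from held import *
p=camera("wrist"); save(p,"w6"); held(p,0)
plan([.55,.05,.215],20,step=35)
E
```

```text
held in tool [ 0.0132 -0.0011  0.0006] tilt [0.1 0.3] 4891 0.0005 world [0.5768 0.2273 0.1621]
t 8.95 pos [0.5778 0.2281 0.1752] dist 0.1846 F [ 1.4 -0.1 -5.2] w 0.0395
1 dp [-6.6, -9.0, 28.7] rot [-0.033, 0.0, 0.001]
2 dp [-6.6, -10.0, 28.4] rot [-0.033, 0.0, 0.001]
3 dp [-6.6, -10.9, 28.0] rot [-0.033, 0.0, 0.001]
4 dp [-6.6, -11.8, 27.6] rot [-0.033, 0.0, 0.001]
5 dp [-6.6, -12.7, 27.2] rot [-0.033, 0.0, 0.001]
6 dp [-6.6, -13.6, 26.8] rot [-0.033, 0.0, 0.001]
```

View pics/w6.png

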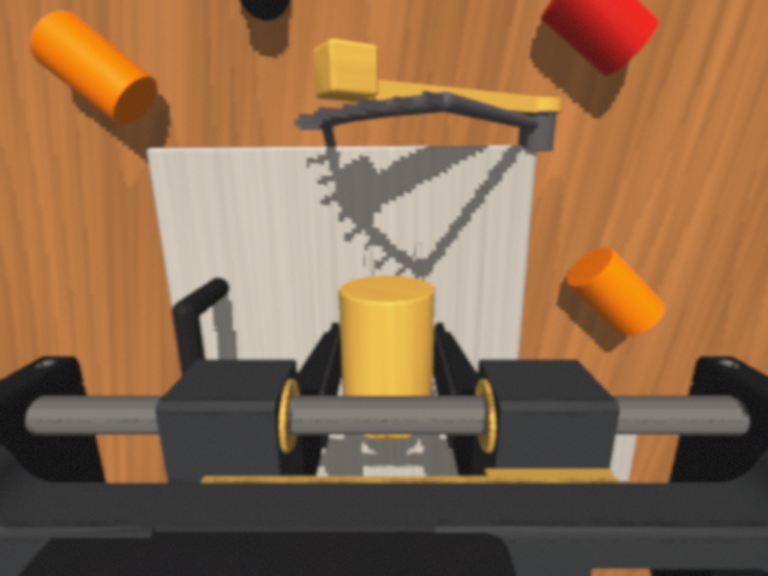

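```bash
python3 - <<'E'
from held import *
for i in range(3):
    p=camera("wrist"); held(p,0); print(get_obs()["position"].round(4))
p=camera("side"); C,ok=cloud(p); P=get_obs()["position"]
h=cv2.cvtColor(p["img"],cv2.COLOR_RGB2HSV)
m=ok&(np.linalg.norm(C-(P-[0,0,.01]),axis=-1)<.05)&(h[...,0]>17)&(h[...,0]<32)&(h[...,1]>110)
q=C[m]; print(len(q),fitcyl(q,P-[0,0,.01],np.radians(98.9),.02,.06))
save(p,"s3",(210,180,80,60),8)
E
```

```text
held in tool [ 0.0102 -0.0001  0.0005] tilt [0.2 0.2] 4899 0.0005 world [0.578  0.2277 0.1646]
[0.5781 0.2282 0.1747]
held in tool [0.0095 0.0007 0.0004] tilt [0.1 0.3] 4878 0.0005 world [0.5783 0.2278 0.1641]
[0.5776 0.228  0.1736]
held in tool [0.0096 0.0008 0.0004] tilt [0.1 0.3] 4890 0.0004 world [0.5778 0.2276 0.163 ]
[0.577  0.2279 0.1725]
452 (array([0.57614001, 0.22516099, 0.16312276, 1.73178445]), np.float64(0.000911259068132368))
```

View pics/s3.png

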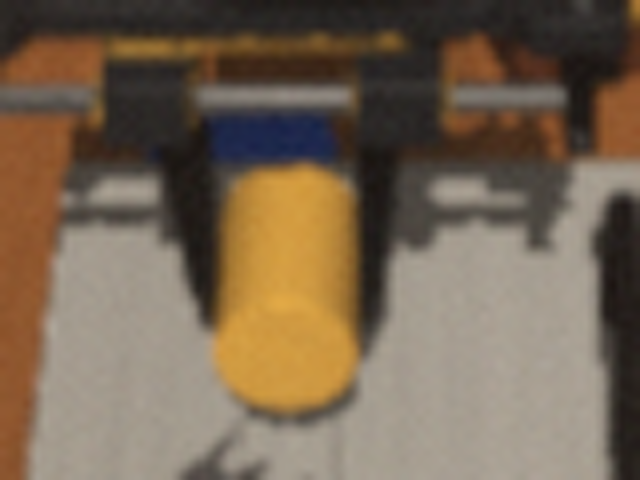

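It's held steadily with its centre 9.6 mm below the TCP and no tilt, as the wrist and side views both show. I carry it gently.

Call:
send_rows(moves=[{"dp":[-10,-4,8],"rot":[-0.03,0,0],"jaw":1},{"dp":[-10,-8,18],"rot":[-0.033,0,0],"jaw":1},{"dp":[-10,-10,26],"rot":[-0.033,0,0],"jaw":1},{"dp":[-7,-11,28],"rot":[-0.033,0,0],"jaw":1},{"dp":[-4,-12,28],"rot":[-0.033,0,0],"jaw":1}])

```text
time: 9.78
position: [0.5548, 0.1109, 0.2095]
eef_rot: [-90.0, 89.1, -161.6]
ft_force: [0.5, 0.4, -7.1]
grip_width: 0.0391
```

```bash
python3 - <<'E'
from held import *
plan([.519,-.1295,.20],27.7,step=30)
E
```

```text
t 9.775 pos [0.5548 0.1109 0.2095] dist 0.2432 F [ 0.5  0.4 -7.1] w 0.0391
1 dp [1.2, -12.2, 24.1] rot [-0.018, -0.0, 0.002]
2 dp [1.2, -12.6, 23.9] rot [-0.018, -0.0, 0.002]
3 dp [1.2, -13.0, 23.6] rot [-0.018, -0.0, 0.002]
4 dp [1.2, -13.5, 23.4] rot [-0.018, -0.0, 0.002]
5 dp [1.2, -13.9, 23.2] rot [-0.018, -0.0, 0.002]
6 dp [1.1, -14.3, 22.9] rot [-0.018, -0.0, 0.002]
7 dp [1.1, -14.7, 22.6] rot [-0.018, -0.0, 0.002]
8 dp [1.1, -15.1, 22.4] rot [-0.018, -0.0, 0.002]
9 dp [1.1, -15.5, 22.1] rot [-0.018, -0.0, 0.002]
```

Call:
send_rows(moves=[{"dp":[0,-13,24],"rot":[-0.018,0,0.002],"jaw":1},{"dp":[0,-13,24],"rot":[-0.018,0,0.002],"jaw":1},{"dp":[0,-13,24],"rot":[-0.018,0,0.002],"jaw":1},{"dp":[0,-14,23],"rot":[-0.018,0,0.002],"jaw":1},{"dp":[1,-14,23],"rot":[-0.018,0,0.002],"jaw":1}])

```text
time: 10.4
position: [0.5304, -0.0276, 0.2063]
eef_rot: [-106.7, 89.4, -173.0]
ft_force: [0.3, 0.5, -7.8]
grip_width: 0.0392
```

```bash
python3 - <<'E'
from held import *
plan([.519,-.1295,.17],27.7,n=4)
E
```

```text
t 10.4 pos [ 0.5304 -0.0276  0.2063] dist 0.1087 F [ 0.3  0.5 -7.8] w 0.0392
1 dp [9.1, -12.8, 22.2] rot [-0.017, -0.001, 0.002]
2 dp [9.1, -13.2, 22.0] rot [-0.017, -0.001, 0.002]
3 dp [9.1, -13.6, 21.7] rot [-0.017, -0.001, 0.002]
4 dp [9.1, -14.0, 21.5] rot [-0.017, -0.001, 0.002]
```

Call:
send_rows(moves=[{"dp":[9,-13,22],"rot":[-0.017,-0.001,0.002],"jaw":1},{"dp":[9,-13,22],"rot":[-0.017,-0.001,0.002],"jaw":1},{"dp":[9,-13,20],"rot":[-0.017,-0.001,0.002],"jaw":1},{"dp":[5,-8,12],"rot":[-0.017,-0.001,0.002],"jaw":1},{"dp":[0,0,0],"rot":[0,0,0],"jaw":1}])

```text
time: 11.02
position: [0.5166, -0.1203, 0.1703]
eef_rot: [-121.0, 89.7, 176.5]
ft_force: [0.3, -0.1, -7.4]
grip_width: 0.0393
```

```bash
python3 - <<'E'
from held import *
p=camera("wrist"); save(p,"w7"); held(p,0)
plan([.519,-.1295,.12],27.7,n=2)
p=camera("scene"); save(p,"sc7",(140,190,120,110),5)
q=brass(p,(.43,.6,-.22,-.05,.008,.048)); print(two(q),len(q))
E
```

```text
held in tool [ 0.0109 -0.0001  0.001 ] tilt [0.1 0.2] 4916 0.0005 world [ 0.5171 -0.1207  0.1597]
t 11.075 pos [ 0.5168 -0.1198  0.1706] dist 0.0515 F [-0.4 -0.5 -6.9] w 0.0394
1 dp [25.3, -1.2, 4.9] rot [-0.001, -0.001, 0.002]
2 dp [25.3, -1.2, 4.8] rot [-0.001, -0.001, 0.002]
(array([ 0.51941921, -0.1281113 ,  0.56181759,  0.0267025 ]), np.float64(0.0017386212244120123)) 653
```

View pics/w7.png

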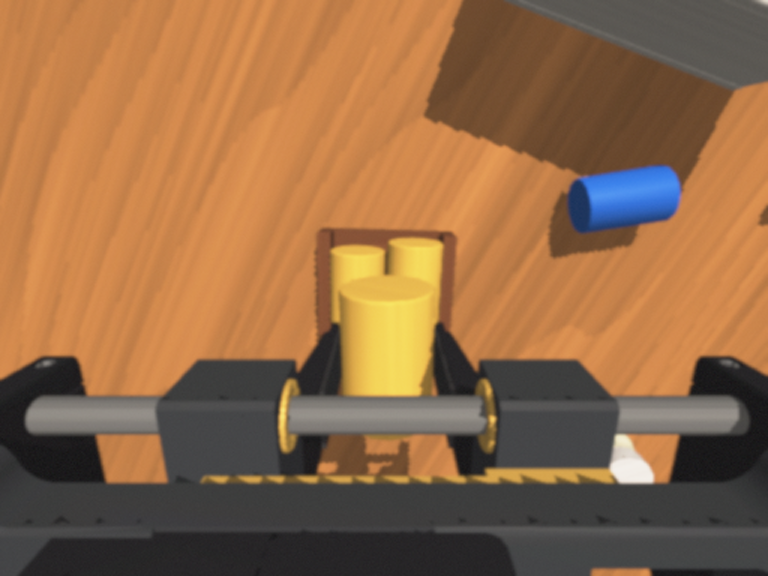

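View pics/sc7.png

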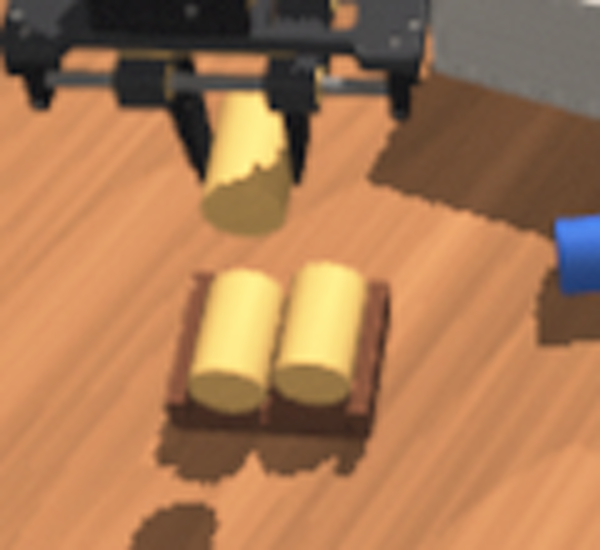

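The held bar at (387,335) lines up with the gap at (388,265). It needs about 9 mm along tool z and then down.

Call:
send_rows(moves=[{"dp":[15,-1,5],"rot":[0,0,0],"jaw":1},{"dp":[20,-1,5],"rot":[0,0,0],"jaw":1},{"dp":[20,0,0],"rot":[0,0,0],"jaw":1},{"dp":[20,0,0],"rot":[0,0,0],"jaw":1},{"dp":[0,0,0],"rot":[0,0,0],"jaw":1}])

```text
time: 11.75
position: [0.5205, -0.1271, 0.0916]
eef_rot: [-127.5, 89.8, 170.4]
ft_force: [0.1, 0.2, -6.4]
grip_width: 0.0392
```

```bash
python3 - <<'E'
from held import *
plan([.519,-.1295,.071],27.7,n=1)
p=camera("wrist"); save(p,"w8");held(p,0)
E
```

```text
t 11.75 pos [ 0.5205 -0.1271  0.0916] dist 0.0208 F [ 0.1  0.2 -6.4] w 0.0392
1 dp [20.6, -2.3, 1.5] rot [0.003, -0.002, 0.003]
held in tool [ 0.012  -0.0004 -0.0001] tilt [0.3 0.2] 4984 0.0009 world [ 0.521  -0.1275  0.081 ]
```

View pics/w8.png

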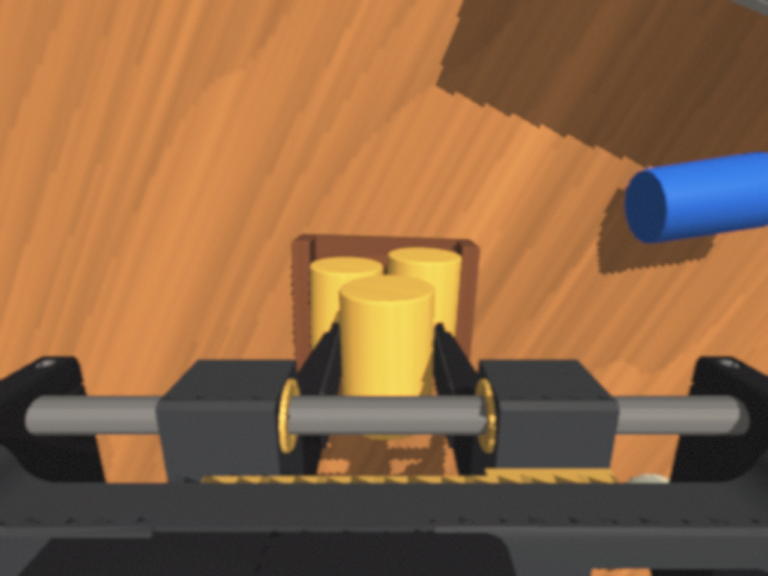

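Call:
send_rows(moves=[{"dp":[8,-0.5,1],"rot":[0,0,0],"jaw":1},{"dp":[6,-0.5,0],"rot":[0,0,0],"jaw":1},{"dp":[2,0,0],"rot":[0,0,0],"jaw":1},{"dp":[0,0,0],"rot":[0,0,0],"jaw":1}])

```text
time: 12.3
position: [0.523, -0.1293, 0.0786]
eef_rot: [32.4, 89.8, -29.7]
ft_force: [-0.2, -0.7, -7.0]
grip_width: 0.0391
```

```bash
python3 - <<'E'
from held import *
plan([.519,-.1295,.071],27.7,n=1)
p=camera("scene"); save(p,"sc8",(140,190,120,110),5)
E
```

```text
t 12.3 pos [ 0.523  -0.1293  0.0786] dist 0.0085 F [-0.2 -0.7 -7. ] w 0.0391
1 dp [7.5, -3.6, -1.7] rot [0.003, 0.003, -0.002]
```

View pics/sc8.png

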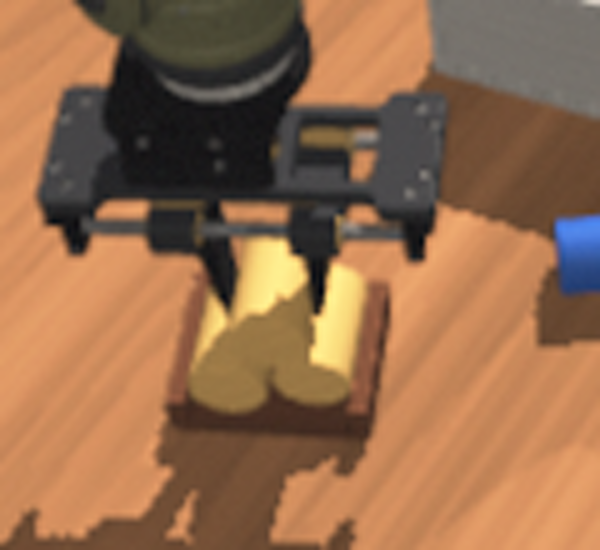

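```bash
python3 - <<'E'
from held import *
for i in range(3):
    p=camera("wrist"); o=get_obs(); print(o["time"],o["position"].round(4),o["ft_force"].round(1)); 
    q=brass(p,(.43,.6,-.22,-.05,.008,.050))
    x,e=two(q); print("cradle",x[[0,1,3]].round(4),np.degrees(x[2]).round(2),e,len(q))
    P=o["position"];T=R.from_euler("xyz",o["eef_rot"],degrees=True).as_matrix(); print("gap in tool",(T.T@(x[[0,1,3]]-P)).round(4)); held(p,0)
save(p,"w9")
E
```

```text
12.4 [ 0.5232 -0.1294  0.0788] [ 0.1  0.6 -7.2]
cradle [ 0.5205 -0.1286  0.0257] 32.51 0.0011810564195363215 3236
gap in tool [ 0.0531 -0.0021 -0.0021]
held in tool [0.0109 0.0003 0.0004] tilt [-1.6 -0.2] 6300 0.0061 world [ 0.5237 -0.1296  0.0679]
12.45 [ 0.5232 -0.1293  0.0788] [ 0.3  0.3 -7. ]
cradle [ 0.5205 -0.1286  0.0257] 32.51 0.0011640438586952599 3229
gap in tool [ 0.0531 -0.0021 -0.0021]
held in tool [0.0108 0.0003 0.0005] tilt [-1.6 -0.2] 6308 0.0062 world [ 0.5237 -0.1296  0.068 ]
12.5 [ 0.5232 -0.1294  0.0788] [-0.2 -0.2 -8.6]
cradle [ 0.5205 -0.1286  0.0257] 32.5 0.0011727285981685978 3254
gap in tool [ 0.0531 -0.0021 -0.0021]
held in tool [0.0108 0.0003 0.0005] tilt [-1.7 -0.2] 6310 0.0062 world [ 0.5237 -0.1297  0.068 ]
```

View pics/w9.png

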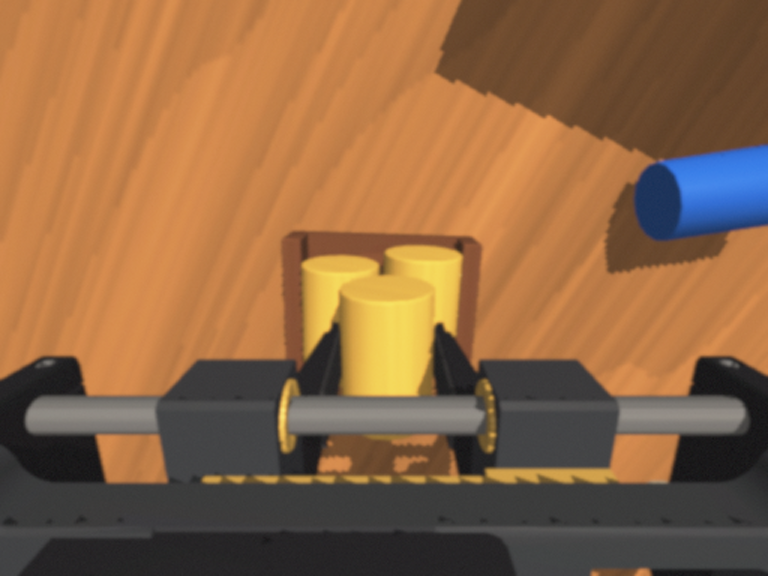

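The gap at x = 382 is about 2.5 mm to the left of the held bar at 387. I correct tool y and lower.

Call:
send_rows(moves=[{"dp":[1,-2.5,-1],"rot":[0,0,0],"jaw":1},{"dp":[3,0,0],"rot":[0,0,0],"jaw":1},{"dp":[3,0,0],"rot":[0,0,0],"jaw":1},{"dp":[0,0,0],"rot":[0,0,0],"jaw":1}])

```text
time: 13.0
position: [0.5202, -0.1297, 0.0714]
eef_rot: [33.4, 89.8, -28.7]
ft_force: [-0.3, 0.0, -6.1]
grip_width: 0.0395
```

```bash
python3 - <<'E'
from held import *
for i in range(2):
    p=camera("wrist"); o=get_obs(); print(o["time"],o["position"].round(4),o["ft_force"].round(1)); 
held(p,0)
q=brass(p,(.43,.6,-.22,-.05,.008,.042))
x,e=two(q); print("cradle",x[[0,1,3]].round(4),np.degrees(x[2]).round(2),e,len(q))
P=o["position"];T=R.from_euler("xyz",o["eef_rot"],degrees=True).as_matrix(); print("gap in tool",(T.T@(x[[0,1,3]]-P)).round(4))
save(p,"w10")
E
```

```text
13.05 [ 0.5204 -0.1297  0.0716] [ 0.8 -0.1 -7. ]
13.1 [ 0.5205 -0.1298  0.0718] [-0.5 -0.1 -7. ]
held in tool [0.011  0.0003 0.0003] tilt [-1. -0.] 6463 0.0047 world [ 0.521  -0.1299  0.0608]
cradle [ 0.5205 -0.1287  0.0259] 32.87 0.0013433882646700984 1860
gap in tool [ 0.0459  0.0003 -0.0012]
```

View pics/w10.png

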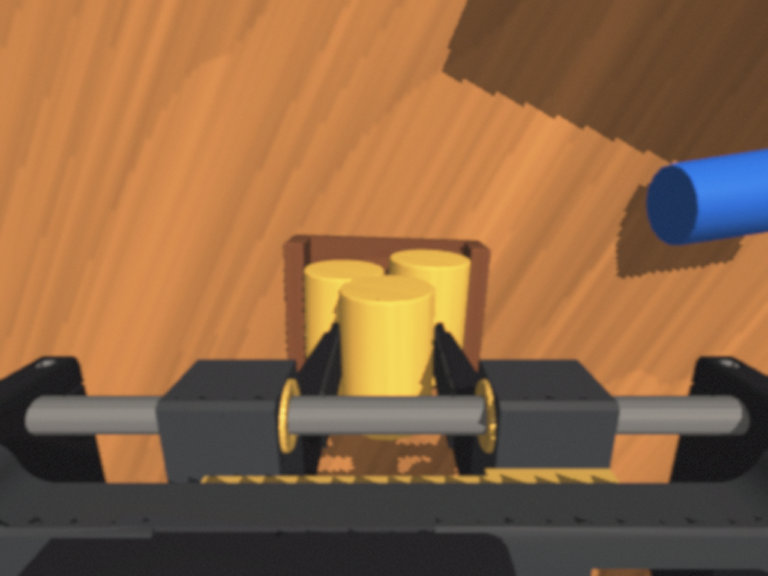

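Aligned: both the gap and the bar are at x = 387. I lower until the bars take the weight.

Call:
send_rows(moves=[{"dp":[1.5,0,0],"rot":[0,0,0],"jaw":1},{"dp":[1,0,0],"rot":[0,0,0],"jaw":1},{"dp":[0,0,0],"rot":[0,0,0],"jaw":1}])

```text
time: 13.48
position: [0.5211, -0.1299, 0.0711]
eef_rot: [34.3, 89.7, -27.8]
ft_force: [-1.0, 0.6, -5.9]
grip_width: 0.0394
```

Call:
send_rows(moves=[{"dp":[2.5,0,0],"rot":[0,0,0],"jaw":1},{"dp":[2.5,0,0],"rot":[0,0,0],"jaw":1}])

```text
time: 13.72
position: [0.5214, -0.1301, 0.0708]
eef_rot: [19.9, 89.8, -42.2]
ft_force: [-11.4, 4.4, 13.9]
grip_width: 0.0394
```

Call:
send_rows(moves=[{"dp":[-0.5,-1.5,-0.5],"rot":[0,0,0],"jaw":1},{"dp":[0,0,0],"rot":[0,0,0],"jaw":1}])

```text
time: 13.98
position: [0.5202, -0.1305, 0.0712]
eef_rot: [29.5, 89.7, -32.6]
ft_force: [-0.5, -0.2, -7.3]
grip_width: 0.0393
```

```bash
python3 - <<'E'
from held import *
p=camera("scene"); save(p,"sc11",(140,190,120,110),5)
p=camera("wrist"); o=get_obs(); print(o["time"],o["position"].round(4),o["ft_force"].round(1)); held(p,0);save(p,"w11")
E
```

```text
14.075 [ 0.52   -0.1304  0.0709] [-0.3 -0.8 -7.6]
held in tool [0.0107 0.0005 0.0005] tilt [-1.1  0.3] 6550 0.0047 world [ 0.5206 -0.1306  0.0602]
```

View pics/sc11.png

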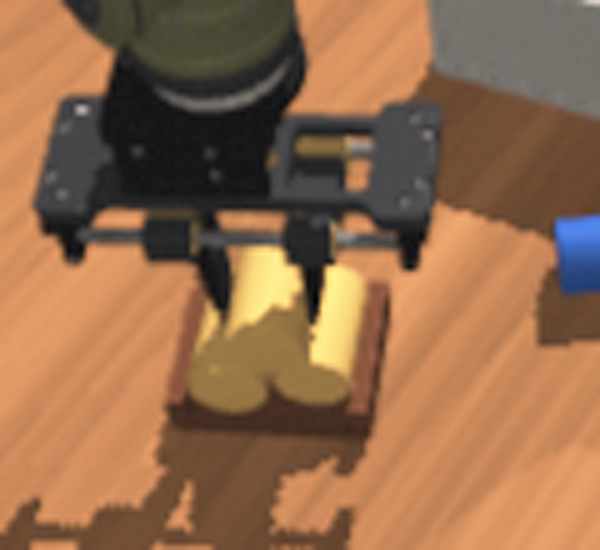

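View pics/w11.png

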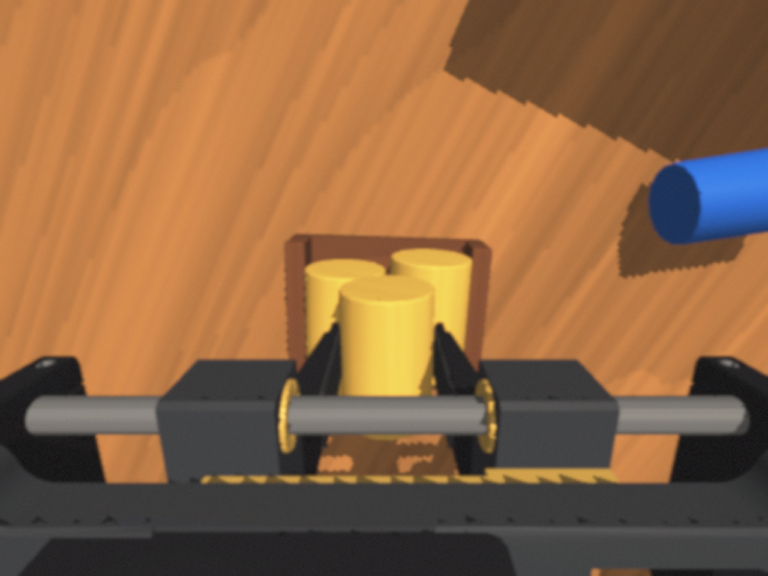

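The bar is hovering within a millimetre of contact and is centred. I lower it a touch more and open.

Call:
send_rows(moves=[{"dp":[2,-0.3,0],"rot":[0,0,0],"jaw":1},{"dp":[1,0,0],"rot":[0,0,0],"jaw":1}])

```text
time: 14.32
position: [0.5203, -0.1306, 0.0703]
eef_rot: [29.3, 89.8, -32.8]
ft_force: [-5.3, 1.9, 3.1]
grip_width: 0.0394
```

Call:
send_rows(moves=[{"dp":[0.5,0,0],"rot":[0,0,0],"jaw":0.1},{"dp":[0,0,0],"rot":[0,0,0],"jaw":0.1},{"dp":[0,0,0],"rot":[0,0,0],"jaw":0},{"dp":[0,0,0],"rot":[0,0,0],"jaw":0}])

```text
time: 14.82
position: [0.5236, -0.1319, 0.0729]
eef_rot: [37.5, 89.3, -24.7]
ft_force: [-0.4, 0.3, -0.7]
grip_width: 0.0473
```

```bash
python3 - <<'E'
from held import *
p=camera("scene"); save(p,"sc12",(140,190,120,110),5)
p=camera("wrist"); o=get_obs(); print(o["time"],o["position"].round(4),o["ft_force"].round(1),o["grip_width"]); held(p,0);save(p,"w12")
E
```

```text
14.925 [ 0.5234 -0.1318  0.0727] [-0.2 -0.1  1.2] 0.047396343549424735
held in tool [ 0.0136 -0.0019 -0.0024] tilt [ 0.4 -0.6] 7121 0.0049 world [ 0.5207 -0.1307  0.0591]
```

View pics/w12.png

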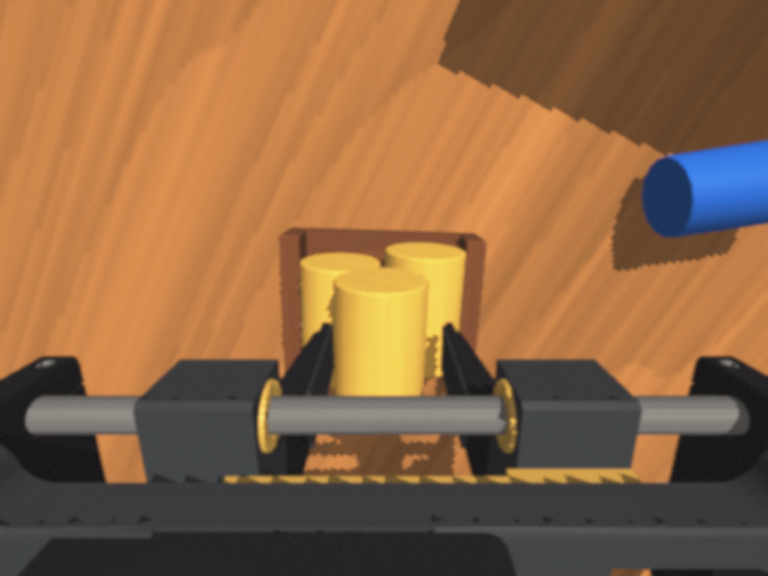

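The bar rests in the gap with no load on the gripper. I open wider and rise.

Call:
send_rows(moves=[{"dp":[0,-1.5,0],"rot":[0,0,0],"jaw":-0.5},{"dp":[0,0,0],"rot":[0,0,0],"jaw":-0.5},{"dp":[-15,0,0],"rot":[0,0,0],"jaw":-0.5},{"dp":[-30,0,0],"rot":[0,0,0],"jaw":-0.5},{"dp":[-40,0,0],"rot":[0,0,0],"jaw":-0.5}])

```text
time: 15.55
position: [0.5189, -0.1314, 0.1577]
eef_rot: [29.1, 89.8, -33.0]
ft_force: [0.3, 0.7, 0.7]
grip_width: 0.0712
```

```bash
python3 - <<'E'
from held import *
p=camera("wrist"); save(p,"w13")
q=brass(p,(.46,.58,-.19,-.07,.05,.09)); print("bar c",len(q),fitcyl(q,[.52,-.13,.06],np.radians(118),.02,.06))
p=camera("scene"); save(p,"sc13",(140,190,120,110),5); 
q=brass(p,(.46,.58,-.19,-.07,.05,.09)); print("bar c",len(q),fitcyl(q,[.52,-.13,.06],np.radians(118),.02,.06))
plan([.51,.05,.25],8.9,step=55)
E
```

```text
bar c 2835 (array([ 0.52003498, -0.13135191,  0.05947998,  2.03928053]), np.float64(0.0005235965846932232))
bar c 397 (array([ 0.52021286, -0.12973141,  0.06112758,  2.03616749]), np.float64(0.0013594588392878842))
t 15.65 pos [ 0.5229 -0.1328  0.1637] dist 0.2025 F [-0.1 -0.3  1.3] w 0.0715
1 dp [-21.9, 18.8, -41.6] rot [0.083, 0.003, -0.003]
2 dp [-21.9, 15.2, -43.1] rot [0.083, 0.003, -0.003]
3 dp [-21.8, 11.5, -44.2] rot [0.083, 0.003, -0.003]
4 dp [-21.7, 7.7, -45.1] rot [0.083, 0.003, -0.003]
```

View pics/w13.png

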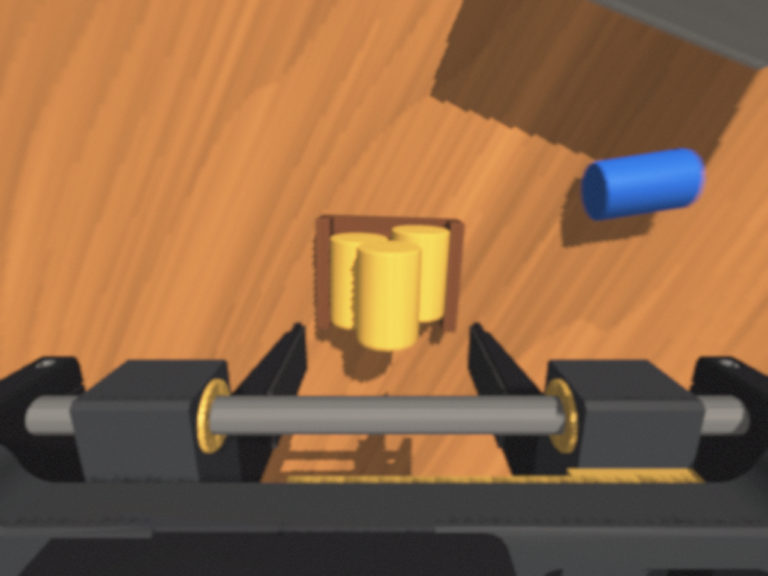

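View pics/sc13.png

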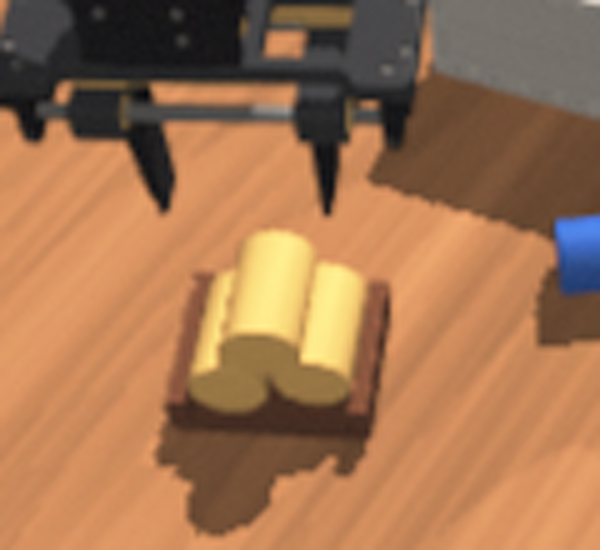

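Both pictures show the third bar lying in the gap; in the scene crop it's at (268,295). The fits put it at (0.520, -0.131, 0.060). On to the handle.

Call:
send_rows(moves=[{"dp":[-30,15,-35],"rot":[0.083,0.003,-0.003],"jaw":-0.5},{"dp":[-25,15,-45],"rot":[0.083,0.003,-0.003],"jaw":-0.5},{"dp":[-20,11,-50],"rot":[0.083,0.003,-0.003],"jaw":-0.5},{"dp":[-15,8,-50],"rot":[0.083,0.003,-0.003],"jaw":-0.5}])

```text
time: 16.15
position: [0.5059, 0.0566, 0.2566]
eef_rot: [146.5, 89.9, 64.4]
ft_force: [0.5, 0.0, 0.8]
grip_width: 0.0711
```

```bash
python3 - <<'E'
from held import *
plan([.487,.18,.23],8.9,step=50)
E
```

```text
t 16.15 pos [0.5059 0.0566 0.2566] dist 0.1277 F [0.5 0.  0.8] w 0.0711
1 dp [8.9, -0.6, -41.6] rot [-0.006, -0.001, -0.0]
2 dp [8.9, -0.4, -41.6] rot [-0.006, -0.001, -0.0]
3 dp [8.9, -0.1, -41.6] rot [-0.006, -0.001, -0.0]
```

Call:
send_rows(moves=[{"dp":[9,0,-42],"rot":[-0.006,-0.001,0],"jaw":-0.5},{"dp":[9,0,-42],"rot":[-0.006,-0.001,0],"jaw":-0.5},{"dp":[9,0,-40],"rot":[-0.006,-0.001,0],"jaw":-0.5},{"dp":[0,0,0],"rot":[0,0,0],"jaw":-0.2}])

```text
time: 16.65
position: [0.4875, 0.1861, 0.2327]
eef_rot: [79.1, 89.6, -1.8]
ft_force: [0.0, -0.6, -0.2]
grip_width: 0.0654
```

```bash
python3 - <<'E'
from held import *
p=camera("wrist"); save(p,"w14"); np.savez("w14.npz",**{k:np.array(v) for k,v in p.items()})
o=get_obs(); print(o["time"],o["position"].round(4),o["eef_rot"].round(1),o["grip_width"])
C,ok=cloud(p)
v=p["img"].max(-1)
m=ok&(C[...,2]>.130)&(C[...,2]<.155)&(C[...,0]<.52)&(C[...,0]>.45)&(C[...,1]>.12)&(C[...,1]<.26)&(v<90)
x,e=fitcyl(C[m],[.485,.19,.14],np.radians(98.6),.006,.07); print("handle",m.sum(),np.round(x[:3],4),np.degrees(x[3]).round(1),e.round(4))
print(C[m].min(0),C[m].max(0))
for n in ["scene","side"]:
    p=camera(n); np.savez(n+"14.npz",**{k:np.array(v) for k,v in p.items()})
E
```

```text
16.7 [0.488  0.1851 0.2333] [78.  89.5 -2.9] 0.062445774821603656
handle 919 [0.4845 0.1911 0.1393] 98.7 0.0012
[0.47497452 0.14882287 0.13008662] [0.49538273 0.22962675 0.1469229 ]
```

View pics/w14.png

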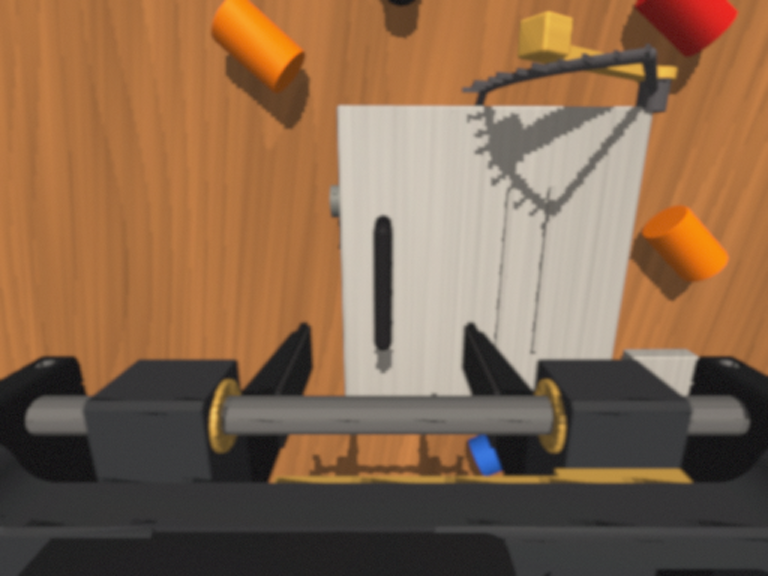

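The wrist view shows the handle at (383,283), free between the open fingers, and the index at the top right. I measure the index angle by fitting its outline in the saved images.

```bash
cat > idx.py <<'E'
from h import *
from scipy.optimize import minimize
def box(c,hx,hy,hz):
    return np.array([[c[0]+a*hx,c[1]+b*hy,c[2]+d*hz] for a in(-1,1) for b in(-1,1) for d in(-1,1)])
def model(th,hx,hy,hz,yaw,off,ht):
    # local frame: x front->hinge; arm extends to -x
    loc=[box((-.0525,off,0),.0525,ht,.006),box((-.110,off,0),.010,.009,.009)]
    A=R.from_euler("z",yaw).as_matrix()@R.from_euler("y",th).as_matrix()
    return [b@A.T+[hx,hy,hz] for b in loc]
def render(p,B,s=4):
    m=np.zeros((384*s,512*s),np.uint8)
    for b in B:
        h=cv2.convexHull((((proj(p,b)+.5)*s)).astype(np.float32)); cv2.fillConvexPoly(m,h.astype(np.int32),1)
    return cv2.resize(m.astype(np.float32),(512,384),interpolation=cv2.INTER_AREA)
def mask(p,yr):
    C,ok=cloud(p); h=cv2.cvtColor(p["img"],cv2.COLOR_RGB2HSV)
    m=ok&(h[...,0]>16)&(h[...,0]<33)&(h[...,1]>100)&(C[...,2]>.075)&(C[...,2]<.2)&(C[...,0]>.5)&(C[...,0]<.7)&(C[...,1]>.29)&(C[...,1]<.40)
    return m.astype(np.float32),C
E
python3 - <<'E'
from idx import *
yaw=np.radians(8.75); hp=np.array([.4845,.1908])+.175*np.array([np.cos(yaw),np.sin(yaw)]); print("hinge",hp)
for n in ["scene14","side14","w14","side0"]:
    z=np.load(n+".npz"); p={k:z[k] for k in z.files}; m,C=mask(p,0)
    best=[]
    def cost(t):
        r=render(p,model(t[0],hp[0]+t[1],hp[1]+t[2],.094+t[3],yaw,t[4],.003))
        return 1-(np.minimum(r,m).sum()/np.maximum(r,m).sum())+ (t[1]**2+t[2]**2+t[3]**2)/(.004**2)*.02
    for th in (.5,.58,.66):
        s=minimize(cost,[th,0,0,0,.13],method="Nelder-Mead",options=dict(initial_simplex=np.array([[th,0,0,0,.13]]+[[th+.06,0,0,0,.13],[th,.003,0,0,.13],[th,0,.003,0,.13],[th,0,0,.003,.13],[th,0,0,0,.138]]),maxiter=600,xatol=1e-4,fatol=1e-4))
        best.append((s.fun,s.x))
    best.sort(key=lambda a:a[0]); f,x=best[0]
    q=C[m>0]; u=(q[:,:2]-hp)@[np.cos(yaw),np.sin(yaw)]
    # top-surface points line fit on arm
    print(n,int(m.sum()),"cost",round(f,3),"th",x[0].round(4),np.degrees(x[0]).round(2),x[1:].round(4),[ (round(b[0],3),round(b[1][0],3)) for b in best])
    im=p["img"][:,:,::-1].copy(); r=render(p,model(x[0],hp[0]+x[1],hp[1]+x[2],.094+x[3],yaw,x[4],.003))>.5
    c,_=cv2.findContours(np.kron(r,np.ones((5,5))).astype(np.uint8),cv2.RETR_EXTERNAL,cv2.CHAIN_APPROX_NONE)
    big=cv2.resize(im,None,fx=5,fy=5,interpolation=cv2.INTER_NEAREST); cv2.drawContours(big,c,-1,(255,0,255),1)
    ys,xs=np.nonzero(m); big=big[max(0,ys.min()-15)*5:(ys.max()+15)*5,max(0,xs.min()-15)*5:(xs.max()+15)*5]; cv2.imwrite(f"pics/idx_{n}.png",big)
E
python3 - <<'E'
import cv2,numpy as np
I=[cv2.imread(f"pics/idx_{n}.png") for n in ["scene14","side14","w14"]]
h=max(i.shape[0] for i in I); I=[cv2.copyMakeBorder(i,0,h-i.shape[0],0,5,cv2.BORDER_CONSTANT) for i in I]
o=np.hstack(I); s=min(1,790/o.shape[1]); cv2.imwrite("pics/idxall.png",cv2.resize(o,None,fx=s,fy=s))
E
```

```text
hinge [0.65746326 0.21742159]
scene14 152 cost 0.38 th 0.5579 31.96 [0.001  0.0003 0.0003 0.1321] [(np.float64(0.38), np.float64(0.558)), (np.float64(0.383), np.float64(0.566)), (np.float64(0.386), np.float64(0.547))]
side14 441 cost 0.182 th 0.5299 30.36 [1.500e-03 1.000e-04 6.000e-04 1.278e-01] [(np.float64(0.182), np.float64(0.53)), (np.float64(0.183), np.float64(0.516)), (np.float64(0.184), np.float64(0.532))]
w14 1532 cost 0.436 th 0.6048 34.65 [-0.0033 -0.0005 -0.0002  0.1314] [(np.float64(0.436), np.float64(0.605)), (np.float64(0.44), np.float64(0.586)), (np.float64(0.444), np.float64(0.594))]
side0 462 cost 0.214 th 0.5218 29.9 [0.0029 0.0012 0.0006 0.1278] [(np.float64(0.214), np.float64(0.522)), (np.float64(0.214), np.float64(0.521)), (np.float64(0.217), np.float64(0.537))]
```

View pics/idxall.png

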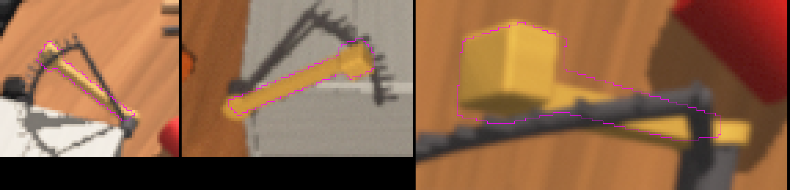

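```bash
cat > idx2.py <<'E'
from idx import *
yaw=np.radians(8.75); hp=np.array([.4845,.1908])+.175*np.array([np.cos(yaw),np.sin(yaw)])
def pts(p):
    m,C=mask(p,0); q=C[m>0]; d=q[:,:2]-hp
    return np.c_[d@[np.cos(yaw),np.sin(yaw)],d@[-np.sin(yaw),np.cos(yaw)],q[:,2]-.094]
def sdbox(q,c,h):
    d=abs(q-c)-h; return np.linalg.norm(np.maximum(d,0),axis=1)+np.minimum(d.max(1),0)
from scipy.optimize import least_squares
def fit(q,th0,rear=.012):
    def f(t):
        th,dx,dz,y,ht=t
        A=R.from_euler("y",th).as_matrix(); L=(q-[dx,0,dz])@A
        a=sdbox(L,np.array([(-.105+rear)/2,y,0]),np.array([(.105+rear)/2,ht,.006])); b=sdbox(L,np.array([-.110,y,0]),np.array([.010,.009,.009]))
        return np.where(a<b,a,b) if False else np.minimum(a,b)
    g=lambda t: np.r_[f(t),(t[1])*3,(t[2])*3,(t[4]-.003)*3]
    s=least_squares(g,[th0,0,0,.131,.003],loss="soft_l1",f_scale=.001)
    return s.x,np.sqrt(np.mean(f(s.x)**2)),s.cost
E
python3 - <<'E'
from idx2 import *
for n in ["scene14","side14","side0","w14"]:
    z=np.load(n+".npz"); p={k:z[k] for k in z.files}; q=pts(p)
    r=min((fit(q,t) for t in(.45,.55,.65,.75)),key=lambda r:r[2]); print(n,len(q),"th",r[0][0].round(4),np.degrees(r[0][0]).round(2),r[0][1:].round(4),r[1].round(4))
    for lo in np.arange(-.13,.03,.01):
        k=(q[:,0]>=lo)&(q[:,0]<lo+.01)&(q[:,2]>-.012)
        if k.sum()>2: print("   u",round(lo+.005,3),k.sum(),"z",np.percentile(q[k,2],[3,50,97]).round(4),"y",np.percentile(q[k,1],[3,50,97]).round(4))
E
```

```text
scene14 152 th 0.6169 35.35 [0.0023 0.0017 0.1282 0.0031] 0.0028
   u -0.095 15 z [0.0614 0.0694 0.0776] y [0.1202 0.1294 0.1416]
   u -0.085 15 z [0.0524 0.06   0.0845] y [0.1161 0.1271 0.1369]
   u -0.075 21 z [0.041  0.0521 0.0682] y [0.1201 0.1262 0.1337]
   u -0.065 15 z [0.0395 0.0469 0.052 ] y [0.1238 0.1262 0.1325]
   u -0.055 17 z [0.0326 0.0409 0.0462] y [0.1227 0.1259 0.1329]
   u -0.045 15 z [0.0263 0.0343 0.0417] y [0.1236 0.1267 0.134 ]
   u -0.035 19 z [0.0175 0.0265 0.0357] y [0.1235 0.1277 0.1339]
   u -0.025 14 z [0.013  0.0217 0.038 ] y [0.1184 0.1251 0.1304]
   u -0.015 6 z [0.0045 0.0105 0.0165] y [0.1255 0.1273 0.1303]
   u -0.005 7 z [0.0081 0.0136 0.0174] y [0.1213 0.1274 0.1312]
   u 0.005 7 z [0.0087 0.011  0.0125] y [0.1266 0.1278 0.1318]
side14 441 th 0.549 31.46 [-0.0009  0.0009  0.1285  0.002 ] 0.0072
   u -0.105 33 z [0.0537 0.062  0.0691] y [0.1274 0.1375 0.1423]
   u -0.095 66 z [0.0465 0.0655 0.0713] y [0.1233 0.1399 0.1424]
   u -0.085 38 z [0.0064 0.0618 0.0655] y [0.0986 0.1311 0.1419]
   u -0.075 35 z [0.0053 0.049  0.0551] y [0.0985 0.1293 0.131
[... 1539 characters left out ...]
 z [0.0548 0.0678 0.0707] y [0.1251 0.1321 0.1421]
   u -0.085 281 z [0.0552 0.0631 0.0847] y [0.1207 0.1316 0.1419]
   u -0.075 79 z [0.0502 0.0541 0.0838] y [0.1165 0.129  0.1318]
   u -0.065 42 z [0.0438 0.0489 0.0913] y [0.1163 0.1303 0.1317]
   u -0.055 31 z [0.0283 0.0362 0.0831] y [0.1168 0.1249 0.1317]
   u -0.045 57 z [0.0222 0.0324 0.0695] y [0.117  0.1251 0.1266]
   u -0.035 70 z [0.0167 0.0264 0.0589] y [0.1187 0.1252 0.1286]
   u -0.025 76 z [0.0112 0.0208 0.0251] y [0.1248 0.1262 0.1304]
   u -0.015 24 z [0.0015 0.0114 0.0189] y [0.125  0.1252 0.1262]
   u -0.005 55 z [0.0012 0.0099 0.0113] y [0.1247 0.1281 0.1315]
   u 0.005 59 z [0.0055 0.0096 0.0114] y [0.1251 0.128  0.1315]
```

```bash
cat > idx3.py <<'E'
from idx2 import *
def strip(q,lo=-.078,hi=-.008):
    k=(q[:,1]>.1265)&(q[:,1]<.1335)&(q[:,0]>lo)&(q[:,0]<hi)
    u,z=q[k,0],q[k,2]
    for _ in range(8):
        c=np.polyfit(u,z,1) if _==0 else c
        # symmetric: bin midline between 5/95 pct, perpendicular
        d=z-np.polyval(c,u); g=abs(d)<.0095; 
        A=np.c_[u[g],z[g]]; mu=A.mean(0); ev,V=np.linalg.eigh(np.cov(A.T)); s=V[1,1]/V[0,1]; c=np.array([s,mu[1]-s*mu[0]])
    return np.degrees(np.arctan(-c[0])),c[1],g.sum()
E
python3 - <<'E'
from idx3 import *
for n in ["side14","side0","scene14","w14"]:
    z=np.load(n+".npz"); p={k:z[k] for k in z.files}; q=pts(p)
    print(n,strip(q),strip(q,-.07,-.02),strip(q,-.06,0))
    k=(q[:,1]>.1235)&(q[:,2]>0)&(q[:,1]<.145); 
    r=min((fit(q[k],t) for t in(.45,.55,.65)),key=lambda r:r[2]); print("  box",k.sum(),np.degrees(r[0][0]).round(2),r[0].round(4),r[1].round(4))
    # block only: y>.134 side, centre
    b=q[(q[:,1]>.1345)&(q[:,1]<.144)&(q[:,2]>.03)]; 
    if len(b)>20:
        rc=cv2.minAreaRect(b[:,[0,2]].astype(np.float32)*1000); print("  block rect",rc, "angle via centre",np.degrees(np.arctan2(rc[0][1],-rc[0][0])))
E
```

```text
side14 (np.float64(32.66142739567214), np.float64(0.00020996921057990156), np.int64(189)) (np.float64(33.193531446429546), np.float64(-0.00026057525884495836), np.int64(135)) (np.float64(34.125781727599495), np.float64(-0.00044379674403755703), np.int64(156))
  box 390 30.53 [ 5.329e-01 -1.000e-04  2.400e-03  1.324e-01  3.300e-03] 0.0016
  block rect ((-95.02975463867188, 60.811912536621094), (19.76723289489746, 18.879674911499023), 62.419986724853516) angle via centre 32.61619308566258
side0 (np.float64(33.4409239737342), np.float64(-0.00041476804095829864), np.int64(195)) (np.float64(33.9237184340093), np.float64(-0.0009022947191313392), np.int64(138)) (np.float64(33.42309255023092), np.float64(6.352443250520756e-05), np.int64(164))
  box 394 30.76 [ 5.368e-01 -2.000e-04  2.100e-03  1.319e-01  2.900e-03] 0.0016
  block rect ((-95.01791381835938, 60.18311309814453), (18.96611976623535, 19.019882202148438), 61.26569747924805) angle via centre 32.34963878222474
scene14 (np.float64(38.34087928856585), np.float64(-0.002527616977894137), np.int64(44)) (np.float64(39.381757510700965), np.float64(-0.003098016439572672), np.int64(35)) (np.float64(36.47390415010456), np.float64(0.0003479001781603111), np.int64(37))
  box 134 30.9 [0.5394 0.0018 0.0035 0.129  0.0032] 0.0017
w14 (np.float64(31.85405681134171), np.float64(0.006464334184421862), np.int64(140)) (np.float64(31.920618040668124), np.float64(0.0064171452164465195), np.int64(90)) (np.float64(29.701107734768854), np.float64(0.008223103276312413), np.int64(99))
  box 1457 30.63 [0.5345 0.0009 0.0014 0.1344 0.0093] 0.0008
  block rect ((-94.3436508178711, 64.47602081298828), (24.956708908081055, 14.182818412780762), 7.1864237785339355) angle via centre 34.34935104362933
```

```bash
cat > idx4.py <<'E'
from idx3 import *
def fit2(q,th0,rear=.012,w=1.0):
    def f(t):
        th,dx,dz,y,yb,ht=t
        A=R.from_euler("y",th).as_matrix(); L=(q-[dx,0,dz])@A
        a=sdbox(L,np.array([(-.105+rear)/2,y,0]),np.array([(.105+rear)/2,ht,.006])); b=sdbox(L,np.array([-.110,yb,0]),np.array([.010,.009,.009]))
        return np.where(abs(a)<abs(b),a,b) if False else np.minimum(a,b)
    g=lambda t: np.r_[f(t),(t[1])*w,(t[2])*w,(t[5]-.003)*3]
    s=least_squares(g,[th0,0,0,.128,.1335,.003],loss="soft_l1",f_scale=.0007)
    return s.x,np.sqrt(np.mean(f(s.x)**2)),s.cost
E
python3 - <<'E'
from idx4 import *
Q=[]
for n in ["side14","side0","scene14","w14","w2"]:
    z=np.load(n+".npz"); p={k:z[k] for k in z.files}
    if n=="w2":
        C=p["C"];h=cv2.cvtColor(p["img"],cv2.COLOR_RGB2HSV); m=p["ok"]&(h[...,0]>16)&(h[...,0]<33)&(h[...,1]>100)&(C[...,2]>.075)&(C[...,2]<.2)&(C[...,0]>.5)&(C[...,0]<.7)&(C[...,1]>.29)&(C[...,1]<.40)
        qq=C[m]; d=qq[:,:2]-hp; q=np.c_[d@[np.cos(yaw),np.sin(yaw)],d@[-np.sin(yaw),np.cos(yaw)],qq[:,2]-.094]
    else: q=pts(p)
    k=(q[:,1]>.1235)&(q[:,2]>0)&(q[:,1]<.145)&(abs(q[:,2]+.64*q[:,0])<.022); q=q[k]; Q.append(q)
    for w in (1,30):
        r=min((fit2(q,t,w=w) for t in(.45,.55,.65)),key=lambda r:r[2]); print(n,"w",w,len(q),np.degrees(r[0][0]).round(2),r[0].round(4),r[1].round(4))
E
```

```text
side14 w 1 390 31.07 [ 0.5423 -0.0008  0.0016  0.1275  0.1326  0.0026] 0.001
side14 w 30 390 31.62 [ 0.5519 -0.      0.      0.1272  0.1326  0.0029] 0.0011
side0 w 1 394 30.83 [ 0.538  -0.0007  0.0019  0.1272  0.1321  0.0028] 0.001
side0 w 30 394 31.59 [ 0.5514 -0.      0.      0.127   0.1321  0.0029] 0.0012
scene14 w 1 134 30.28 [0.5285 0.0032 0.0037 0.1286 0.1355 0.003 ] 0.0015
scene14 w 30 134 33.58 [0.5861 0.     0.     0.129  0.1355 0.0033] 0.0022
w14 w 1 1457 30.02 [0.524  0.0015 0.0024 0.128  0.1344 0.0028] 0.0007
w14 w 30 1457 31.14 [5.436e-01 4.000e-04 6.000e-04 1.282e-01 1.344e-01 3.100e-03] 0.0008
w2 w 1 1369 31.15 [5.437e-01 3.000e-04 6.000e-04 1.284e-01 1.346e-01 3.000e-03] 0.0009
w2 w 30 1369 31.44 [5.488e-01 0.000e+00 1.000e-04 1.284e-01 1.346e-01 3.200e-03] 0.001
```

```bash
python3 - <<'E'
from idx4 import *
for n in ["w14","w2","side14"]:
    z=np.load(n+".npz"); p={k:z[k] for k in z.files}
    if n=="w2":
        C=p["C"];h=cv2.cvtColor(p["img"],cv2.COLOR_RGB2HSV); m=p["ok"]&(h[...,0]>16)&(h[...,0]<33)&(h[...,1]>100)&(C[...,2]>.075)&(C[...,2]<.2)&(C[...,0]>.5)&(C[...,0]<.7)&(C[...,1]>.29)&(C[...,1]<.40)
        qq=C[m]; d=qq[:,:2]-hp; q=np.c_[d@[np.cos(yaw),np.sin(yaw)],d@[-np.sin(yaw),np.cos(yaw)],qq[:,2]-.094]
    else: q=pts(p)
    th=.547
    A=R.from_euler("y",th).as_matrix(); L=q@A
    k=(abs(L[:,0]+.110)<.0085)&(abs(L[:,1]-.1335)<.0075)&(abs(L[:,2]-.009)<.003)
    if k.sum()>20:
        a,*_=np.linalg.lstsq(np.c_[L[k,0]+.11,L[k,1]-.1335,np.ones(k.sum())],L[k,2],rcond=None); print(n,"top block",k.sum(),"dslope deg",np.degrees(a[0]).round(2),"offset",a[2].round(4))
    k2=(L[:,0]>-.095)&(L[:,0]<0)&(abs(L[:,2]-.006)<.0025)&(abs(L[:,1]-.128)<.0025)
    k3=k2
    if k3.sum()>10:
        for _ in range(3):
            a=np.polyfit(L[k3,0],L[k3,2],1); k3=k2&(abs(L[:,2]-np.polyval(a,L[:,0]))<.0012)
        print(n,"arm top",k3.sum(),"dslope",np.degrees(a[0]).round(2),np.polyval(a,[-.09,0]).round(4))
E
```

```text
w14 top block 351 dslope deg -0.29 offset 0.0093
w14 arm top 143 dslope -0.19 [0.0062 0.006 ]
w2 top block 380 dslope deg 0.07 offset 0.0094
w2 arm top 341 dslope -0.18 [0.0061 0.0058]
side14 top block 34 dslope deg 0.44 offset 0.0094
side14 arm top 64 dslope 0.1 [0.0057 0.0059]
```

The index is at 31.45° (0.549 rad), and the top-face slopes and box fits agree to within about 0.3°. Now I grip the handle.

```bash
python3 - <<'E'
from held import *
plan([.4845,.191,.135],8.8,n=4)
E
```

```text
t 16.8 pos [0.4888 0.1838 0.2338] dist 0.0992 F [-0.4 -0.   0.1] w 0.0585
1 dp [24.7, -1.0, -2.0] rot [0.0, 0.0, -0.002]
2 dp [24.7, -1.0, -2.0] rot [0.0, 0.0, -0.002]
3 dp [24.7, -0.9, -2.0] rot [0.0, 0.0, -0.002]
4 dp [24.7, -0.8, -2.0] rot [0.0, 0.0, -0.002]
```

Call:
send_rows(moves=[{"dp":[20,-1,-3],"rot":[0,0,-0.002],"jaw":-0.2},{"dp":[25,-1,-3],"rot":[0,0,-0.002],"jaw":-0.2},{"dp":[25,-1,-2],"rot":[0,0,-0.002],"jaw":-0.2},{"dp":[18,-1,-2],"rot":[0,0,-0.002],"jaw":-0.2},{"dp":[0,0,0],"rot":[0,0,0],"jaw":-0.2}])

```text
time: 17.42
position: [0.4839, 0.1889, 0.1398]
eef_rot: [-4.2, 89.9, -85.7]
ft_force: [0.1, -0.1, 0.1]
grip_width: 0.0572
```

```bash
python3 - <<'E'
from held import *
plan([.4845,.191,.135],8.8,n=1)
p=camera("wrist"); save(p,"w15")
E
```

```text
t 17.425 pos [0.4839 0.1889 0.1398] dist 0.0053 F [ 0.1 -0.1  0.1] w 0.0572
1 dp [4.8, 0.9, -2.0] rot [-0.006, 0.003, 0.0]
```

View pics/w15.png

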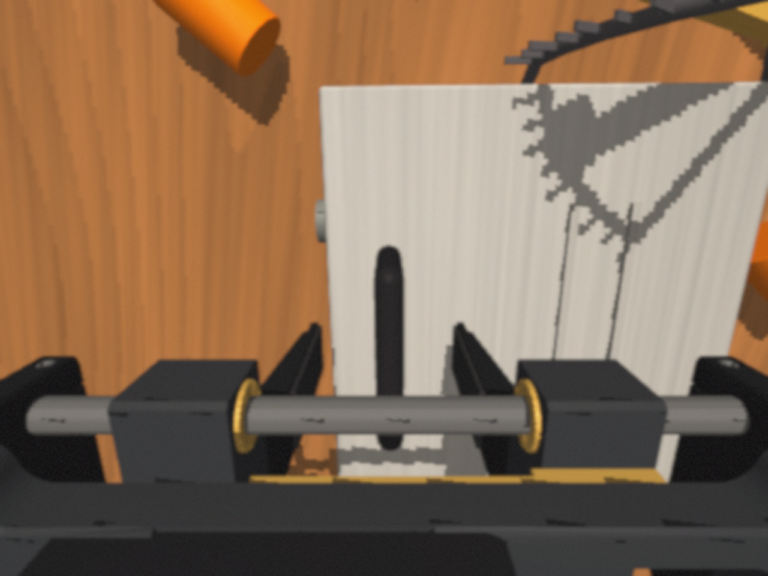

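The handle at (388,345) is centred between the fingers, so I close on it.

Call:
send_rows(moves=[{"dp":[5,0.5,-1],"rot":[0,0,0],"jaw":1},{"dp":[2,0,0],"rot":[0,0,0],"jaw":1},{"dp":[0,0,0],"rot":[0,0,0],"jaw":1},{"dp":[0,0,0],"rot":[0,0,0],"jaw":1},{"dp":[0,0,0],"rot":[0,0,0],"jaw":1}], newtons=45)

```text
time: 18.1
position: [0.4851, 0.1902, 0.1364]
eef_rot: [27.4, 89.9, -54.1]
ft_force: [-13.8, -2.3, 6.1]
grip_width: 0.0125
```

Call:
send_rows(moves=[{"dp":[0,0,0],"rot":[0,0,0],"jaw":1},{"dp":[0,0,0],"rot":[0,0,0],"jaw":1},{"dp":[0,0,0],"rot":[0,0,0],"jaw":1},{"dp":[0,0,0],"rot":[0,0,0],"jaw":1}])

```text
time: 18.6
position: [0.4846, 0.1902, 0.1366]
eef_rot: [2.2, 89.9, -79.4]
ft_force: [-0.8, -1.4, 0.0]
grip_width: 0.011
```

```bash
python3 - <<'E'
import numpy as np
f=lambda t:np.array([-(.175*np.cos(t)-.046*np.sin(t)),.175*np.sin(t)+.046*np.cos(t)])*1000
T=np.radians([0,1.5,4,7,10,13,16,19,22,25,28,30,31.45])
for a,b in zip(T[:-1],T[1:]): d=f(b)-f(a); print(np.degrees(b).round(1),"dp x",(-d[1]).round(1),"y",d[0].round(1))
E
```

```text
1.5 dp x -4.6 y 1.3
4.0 dp x -7.5 y 2.4
7.0 dp x -8.9 y 3.3
10.0 dp x -8.7 y 3.7
13.0 dp x -8.5 y 4.2
16.0 dp x -8.3 y 4.6
19.0 dp x -8.0 y 5.1
22.0 dp x -7.7 y 5.5
25.0 dp x -7.4 y 5.9
28.0 dp x -7.1 y 6.2
30.0 dp x -4.6 y 4.4
31.4 dp x -3.2 y 3.3
```

Call:
send_rows(moves=[{"dp":[-4.6,1.3,0],"rot":[0,0,0],"jaw":1},{"dp":[-7.5,2.4,0],"rot":[0,0,0],"jaw":1},{"dp":[-9,3.3,0],"rot":[0,0,0],"jaw":1},{"dp":[-8.7,3.7,0],"rot":[0,0,0],"jaw":1},{"dp":[-8.5,4.2,0],"rot":[0,0,0],"jaw":1}], newtons=55)

```text
time: 19.23
position: [0.4974, 0.1922, 0.1723]
eef_rot: [-75.4, 89.5, -156.9]
ft_force: [-0.6, 0.3, -6.9]
grip_width: 0.0105
```

```bash
cat > lid.py <<'E'
from held import *
yaw=np.radians(8.75); H0=np.array([.4848,.1903,.1366]) # TCP at theta 0
f=lambda t:np.array([-(.175*np.cos(t)-.046*np.sin(t)),.175*np.sin(t)+.046*np.cos(t)])
def tgt(deg):
    d=f(np.radians(deg))-f(0); return H0+np.array([d[0]*np.cos(yaw),d[0]*np.sin(yaw),d[1]])
def est(P):
    d=P-H0; return [np.degrees(s) for s in (least_squares(lambda t:[ (f(t[0])-f(0))[1]-d[2]],[.2]).x[0], least_squares(lambda t:[(f(t[0])-f(0))[0]-d[0]*np.cos(yaw)-d[1]*np.sin(yaw)],[.2]).x[0])]
def lidplane(p):
    C,ok=cloud(p); h=cv2.cvtColor(p["img"],cv2.COLOR_RGB2HSV); hp=np.array([.65746,.21742])
    d=C[...,:2]-hp; u=d@[np.cos(yaw),np.sin(yaw)]; v=d@[-np.sin(yaw),np.cos(yaw)]; z=C[...,2]-.094
    m=ok&(u>-.2)&(u<.0)&(abs(v)<.10)&(z>.003)&(z<.16)&(h[...,1]<45)&(h[...,2]>60)
    q=np.c_[u[m],v[m],z[m]]
    rng=np.random.default_rng(0); best=None
    for _ in range(400):
        s=q[rng.choice(len(q),3,False)]
        n=np.cross(s[1]-s[0],s[2]-s[0]); l=np.linalg.norm(n)
        if l<1e-6: continue
        n/=l
        if abs(n[1])>.06 or abs(n[2])<.4: continue
        g=abs((q-s[0])@n)<.0015
        if best is None or g.sum()>best.sum(): best=g
    A=q[best]; c=A.mean(0); U,S,V=np.linalg.svd(A-c,full_matrices=False); n=V[2]*np.sign(V[2][2])
    return np.degrees(np.arctan2(n[0],n[2])),np.degrees(n[1]),best.sum(),len(q),(c@n) # dist of hinge to plane should be .005
def show():
    o=get_obs(); print(o["time"],o["position"].round(4),"F",o["ft_force"].round(1),"w",round(o["grip_width"],4),"qd",abs(o["qd"]).max().round(2),"th(z,x)",np.round(est(o["position"]),2))
E
python3 - <<'E'
from lid import *
show()
p=camera("side"); print("side",lidplane(p)); save(p,"s16",(190,130,160,180),3.3)
p=camera("scene"); print("scene",lidplane(p))
p=camera("wrist"); print("wrist",lidplane(p));show()
plan(tgt(25),8.8,n=3)
E
```

```text
19.225 [0.4974 0.1922 0.1723] F [-0.6  0.3 -6.9] w 0.0105 qd 7.92 th(z,x) [12.13 11.55]
side (np.float64(11.710462371827832), np.float64(0.008976470018016052), np.int64(3427), 4321, np.float64(0.005508468676629147))
scene (np.float64(12.137897023123584), np.float64(-0.210929444028054), np.int64(2034), 3558, np.float64(0.0068961355877710465))
wrist (np.float64(11.99417961733083), np.float64(-0.012504774267837911), np.int64(40403), 46390, np.float64(0.004715353237917566))
19.375 [0.4977 0.1922 0.1728] F [-2.3 -0.6 -3.9] w 0.011 qd 1.09 th(z,x) [12.31 11.73]
t 19.375 pos [0.4977 0.1922 0.1728] dist 0.0405 F [-2.3 -0.6 -3.9] w 0.011
1 dp [-11.2, 7.5, -0.0] rot [-0.002, 0.001, 0.002]
2 dp [-11.2, 7.6, -0.0] rot [-0.002, 0.001, 0.002]
3 dp [-11.2, 7.6, -0.0] rot [-0.002, 0.001, 0.002]
```

View pics/s16.png

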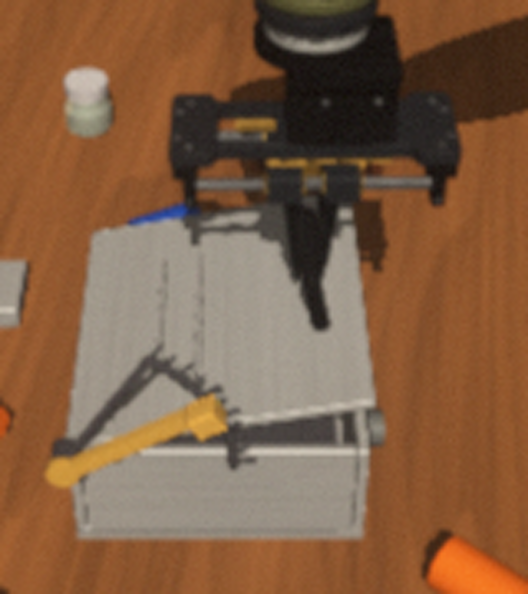

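The lid is rising; in the side crop its front edge is open above (300,430). All the estimates agree on about 12°, so I go on.

Call:
send_rows(moves=[{"dp":[-8.5,4.4,0],"rot":[0,0,0],"jaw":1},{"dp":[-8.3,4.8,0],"rot":[0,0,0],"jaw":1},{"dp":[-8,5.2,0],"rot":[0,0,0],"jaw":1},{"dp":[-7.5,5.6,0],"rot":[0,0,0],"jaw":1}])

```text
time: 19.88
position: [0.5171, 0.1953, 0.205]
eef_rot: [-79.3, 89.3, -160.8]
ft_force: [-4.4, -0.3, -4.9]
grip_width: 0.011
```

```bash
python3 - <<'E'
from lid import *
show()
p=camera("side"); print("side",lidplane(p))
p=camera("wrist"); print("wrist",lidplane(p));show()
plan(tgt(31.45),8.8,n=3)
E
```

```text
19.875 [0.5171 0.1953 0.205 ] F [-4.4 -0.3 -4.9] w 0.011 qd 9.41 th(z,x) [24.47 23.41]
side (np.float64(23.55066140655908), np.float64(0.10202985303086458), np.int64(3472), 4090, np.float64(0.005247462791445479))
wrist (np.float64(24.013037155548353), np.float64(0.025542812819856084), np.int64(33410), 35152, np.float64(0.004726298371991474))
19.975 [0.5179 0.1954 0.2061] F [-5.2 -0.  -2.8] w 0.011 qd 1.26 th(z,x) [24.94 23.83]
t 19.975 pos [0.5179 0.1954 0.2061] dist 0.0221 F [-5.2 -0.  -2.8] w 0.011
1 dp [-5.1, 5.4, -0.0] rot [-0.002, 0.001, 0.003]
2 dp [-5.1, 5.4, -0.0] rot [-0.002, 0.001, 0.003]
3 dp [-5.0, 5.4, -0.0] rot [-0.002, 0.001, 0.003]
```

Call:
send_rows(moves=[{"dp":[-6,4.8,0],"rot":[0,0,0],"jaw":1},{"dp":[-6,5,0],"rot":[0,0,0],"jaw":1},{"dp":[-3.5,3.5,0],"rot":[0,0,0],"jaw":1},{"dp":[0,0,0],"rot":[0,0,0],"jaw":1}])

```text
time: 20.48
position: [0.5309, 0.1974, 0.2214]
eef_rot: [-80.5, 89.2, -162.0]
ft_force: [-4.9, 0.0, -6.0]
grip_width: 0.0108
```

```bash
python3 - <<'E'
from lid import *
show()
p=camera("side"); print("side",lidplane(p)); save(p,"s18",(190,130,160,180),3.3); np.savez("side18.npz",**{k:np.array(v) for k,v in p.items()})
p=camera("scene"); print("scene",lidplane(p))
p=camera("wrist"); print("wrist",lidplane(p)); save(p,"w18"); np.savez("w18.npz",**{k:np.array(v) for k,v in p.items()}); show()
E
```

```text
20.475 [0.5309 0.1974 0.2214] F [-4.9  0.  -6. ] w 0.0108 qd 0.3 th(z,x) [31.54 30.1 ]
side (np.float64(30.141522521239768), np.float64(0.07839954925611076), np.int64(3377), 3872, np.float64(0.005306348037002574))
scene (np.float64(29.92301565753679), np.float64(-0.10768516884254965), np.int64(2043), 3513, np.float64(0.007454709508654579))
wrist (np.float64(30.013630053872966), np.float64(0.03424234772881073), np.int64(30775), 32347, np.float64(0.004769080459546437))
20.625 [0.5306 0.1974 0.221 ] F [-3.8  0.9 -4.8] w 0.011 qd 0.21 th(z,x) [31.38 29.94]
```

View pics/s18.png

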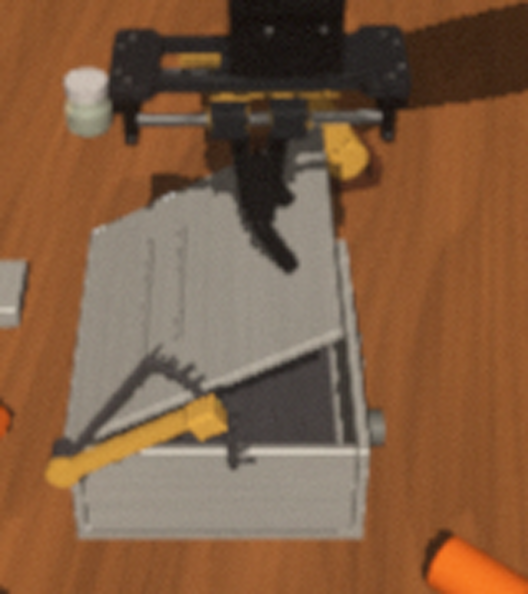

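View pics/w18.png

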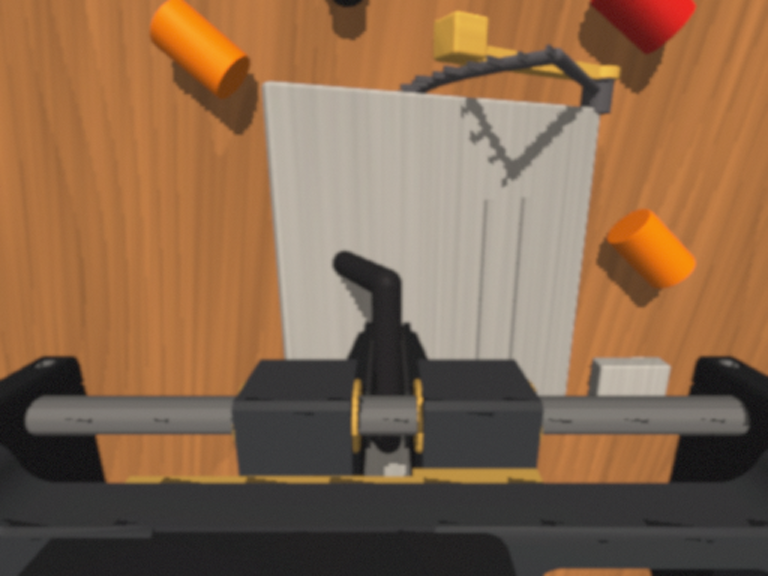

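The lid reads 30.05° in all three cameras. I check the bias on the shut-lid pictures and measure the index again in the new ones.

```bash
python3 - <<'E'
from lid import lidplane
from idx4 import *
for n in ["side14","scene14","w14"]:
    z=np.load(n+".npz"); p={k:z[k] for k in z.files}; print(n,lidplane(p)[:3])
for n in ["side18","w18"]:
    z=np.load(n+".npz"); p={k:z[k] for k in z.files}; q=pts(p); q=q[(q[:,1]>.1235)&(q[:,2]>0)&(q[:,1]<.145)&(abs(q[:,2]+.64*q[:,0])<.022)]
    for w in(1,30):
        r=min((fit2(q,t,w=w) for t in(.45,.55,.65)),key=lambda r:r[2]); print(n,"w",w,len(q),np.degrees(r[0][0]).round(2),r[0].round(4),r[1].round(4))
    th=.547;A=R.from_euler("y",th).as_matrix(); L=q@A
    k=(abs(L[:,0]+.110)<.0085)&(abs(L[:,1]-.1335)<.0075)&(abs(L[:,2]-.009)<.003)
    a,*_=np.linalg.lstsq(np.c_[L[k,0]+.11,L[k,1]-.1335,np.ones(k.sum())],L[k,2],rcond=None); print(n,"top block",k.sum(),"th",31.34-np.degrees(a[0]).round(2),"offset",a[2].round(4))
    k2=(L[:,0]>-.095)&(L[:,0]<0)&(abs(L[:,2]-.006)<.0025)&(abs(L[:,1]-.128)<.0025); k3=k2
    for _ in range(3):
        a=np.polyfit(L[k3,0],L[k3,2],1); k3=k2&(abs(L[:,2]-np.polyval(a,L[:,0]))<.0012)
    print(n,"arm top",k3.sum(),"th",31.34-np.degrees(a[0]).round(2),np.polyval(a,[-.09,0]).round(4))
E
```

```text
side14 (np.float64(-0.17002701790941965), np.float64(-0.03090477563277454), np.int64(3280))
scene14 (np.float64(-0.255378570974988), np.float64(0.08577132363182915), np.int64(2023))
w14 (np.float64(-0.09261952357906075), np.float64(-0.05178809676784292), np.int64(28423))
side18 w 1 406 30.62 [ 5.343e-01 -2.000e-04  2.400e-03  1.273e-01  1.325e-01  2.700e-03] 0.001
side18 w 30 406 31.59 [ 5.513e-01 -0.000e+00  4.000e-04  1.272e-01  1.325e-01  2.900e-03] 0.0011
side18 top block 38 th 29.59 offset 0.0093
side18 arm top 56 th 31.48 [0.0062 0.006 ]
w18 w 1 1585 29.64 [0.5172 0.0019 0.0031 0.1281 0.1345 0.0027] 0.0007
w18 w 30 1585 31.15 [5.437e-01 4.000e-04 6.000e-04 1.283e-01 1.345e-01 3.200e-03] 0.0009
w18 top block 461 th 32.09 offset 0.0094
w18 arm top 159 th 31.61 [0.0063 0.0058]
```

The index is at 31.4 ± 0.4° and the lid at about 30.2°, so it needs about 1.2° more.

Call:
send_rows(moves=[{"dp":[-3,3,0],"rot":[0,0,0],"jaw":1}])

```text
time: 20.75
position: [0.5331, 0.1978, 0.2237]
eef_rot: [-81.7, 89.1, -163.2]
ft_force: [-5.0, 0.9, -4.5]
grip_width: 0.0105
```

```bash
python3 - <<'E'
from lid import *
for i in range(4):
    p=camera("wrist"); 
    print("wrist",np.round(lidplane(p),3)[:2]);show()
p=camera("side"); print("side",lidplane(p)[0]);
p=camera("scene"); print("scene",lidplane(p)[0]); show()
E
```

```text
wrist [31.105  0.042]
20.8 [0.5338 0.1979 0.2244] F [-3.9  0.2 -4.2] w 0.0106 qd 0.58 th(z,x) [32.97 31.41]
wrist [3.1448e+01 3.0000e-02]
20.85 [0.5338 0.1979 0.2244] F [-3.6  0.3 -4.6] w 0.0106 qd 0.21 th(z,x) [32.98 31.41]
wrist [31.453  0.04 ]
20.9 [0.5338 0.1979 0.2244] F [-4.7  0.7 -4.8] w 0.011 qd 0.3 th(z,x) [32.96 31.39]
wrist [31.422  0.035]
20.95 [0.5337 0.1979 0.2243] F [-4.9  0.3 -3.9] w 0.0107 qd 0.27 th(z,x) [32.93 31.35]
side 31.361171874222038
scene 31.16928450287364
21.05 [0.5336 0.1979 0.2242] F [-4.9  0.3 -5. ] w 0.0107 qd 0.14 th(z,x) [32.88 31.31]
```

```bash
python3 - <<'E'
from lid import *
for i in range(6): p=camera("wrist")
print("wrist",np.round(lidplane(p),3)[:2]);show()
for i in range(6): p=camera("wrist")
print("wrist",np.round(lidplane(p),3)[:2]);show()
p=camera("scene"); save(p,"sc20"); q=brass(p,(.46,.58,-.19,-.07,.05,.09)); print("bar c",len(q),fitcyl(q,[.52,-.13,.06],np.radians(118),.02,.06))
p=camera("side"); print("side",lidplane(p)[0]); save(p,"s20",(190,130,160,180),3.3)
E
```

```text
wrist [31.316  0.035]
21.35 [0.5335 0.1979 0.2242] F [-4.8 -0.1 -3.8] w 0.0107 qd 0.04 th(z,x) [32.85 31.28]
wrist [31.323  0.037]
21.65 [0.5335 0.1979 0.2241] F [-5.7  0.2 -3. ] w 0.0109 qd 0.03 th(z,x) [32.84 31.27]
bar c 377 (array([ 0.52046227, -0.12989744,  0.06125134,  2.04039883]), np.float64(0.0013953746233211345))
side 31.33720708859796
```

View pics/sc20.png

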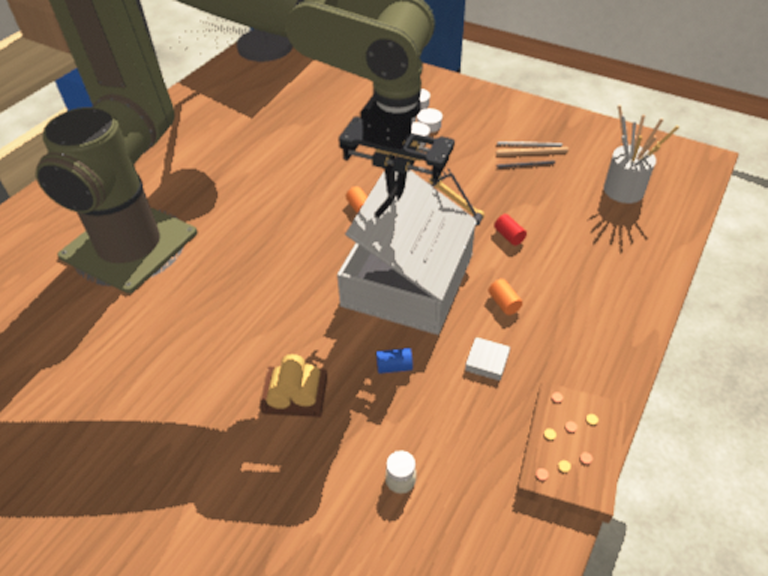

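View pics/s20.png

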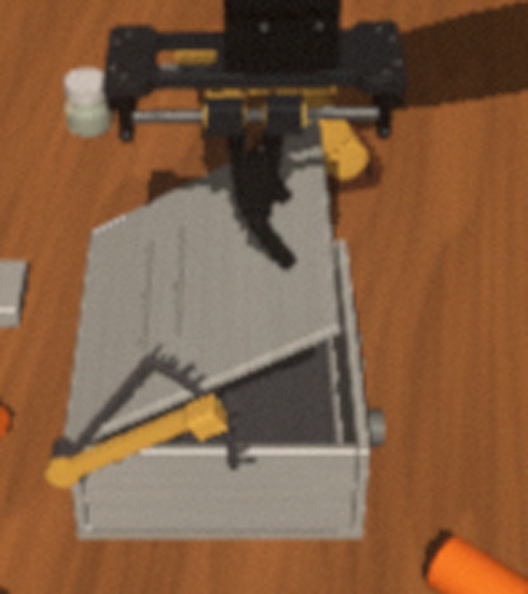

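The side crop shows the lid edge from (105,430) to (338,328) nearly parallel to the index arm. I compare their directions in the image itself as an independent check.

```bash
python3 - <<'E'
from idx4 import *
from lid import lidplane
p=camera("side"); C,ok=cloud(p); np.savez("side20.npz",**{k:np.array(v) for k,v in p.items()})
A=R.from_euler("z",yaw).as_matrix(); H=np.r_[hp,.094]
def pr(u,v,w,th): # lid frame pts -> pixel
    L=np.array([u,v,w]); return proj(p,(A@R.from_euler("y",th).as_matrix()@L)+H)
m,_=mask(p,0); d=C[...,:2]-hp; u=d@[np.cos(yaw),np.sin(yaw)]; v=d@[-np.sin(yaw),np.cos(yaw)]; z=C[...,2]-.094
hsv=cv2.cvtColor(p["img"],cv2.COLOR_RGB2HSV)
# sub-pixel: arm upper/lower image edges per column using brass saturation/hue
a0,a1=pr(-.02,.1315,0,.547),pr(-.085,.1315,0,.547); print("arm cols",a0,a1)
img=p["img"].astype(float); br=img[...,0]-img[...,2]  # brass high R-B
up=[];lo=[]
for x in range(int(a0[0])+1,int(a1[0])):
    yc=a0[1]+(a1[1]-a0[1])*(x-a0[0])/(a1[0]-a0[0]); y0=int(round(yc)); col=br[y0-8:y0+9,x]
    # above edge
    pk=br[y0-1:y0+2,x].mean()
    for s,L in((-1,up),(1,lo)):
        for k in range(1,8):
            b=br[y0+s*k,x]
            bg=br[y0+s*6:y0+s*9:1,x].mean() if s>0 else br[y0-8:y0-5,x].mean()
            t=(pk+bg)/2
            if b<t:
                a=br[y0+s*(k-1),x]; L.append((x,y0+s*(k-1+(a-t)/(a-b)))); break
def rob(L):
    L=np.array(L); g=np.ones(len(L),bool)
    for _ in range(5): c=np.polyfit(L[g,0],L[g,1],1); r=L[:,1]-np.polyval(c,L[:,0]); g=abs(r)<max(.3,1.5*np.median(abs(r)))
    return c[0],g.sum(),len(L)
su,sl=rob(up),rob(lo); print("arm slopes up/lo",su,sl)
for name,vv,w in (("arm +y top edge",.1315,.006),("arm +y low edge",.1315,-.006),("arm -y top",.125,.006)):
    print(name,[(dg,round((lambda a,b:(b[1]-a[1])/(b[0]-a[0]))(pr(-.02,vv,w,np.radians(dg)),pr(-.085,vv,w,np.radians(dg))),4)) for dg in (29.5,30.5,31.5,32.5,33.5)])
# lid edge lower (+y side face bottom edge, thickness: z from -.003 to .005)
L=[];e0,e1=pr(-.12,.111,-.003,np.radians(31.4)),pr(-.2,.111,-.003,np.radians(31.4)); print("lid edge px",e0,e1)
g=img.mean(-1)
for x in range(int(e0[0])+1,int(e1[0])):
    yc=e0[1]+(e1[1]-e0[1])*(x-e0[0])/(e1[0]-e0[0]); ys=np.arange(int(yc)-4,int(yc)+6); gr=g[ys,x]-g[ys+1,x]; k=gr.argmax()
    if 0<k<len(ys)-1:
        a,b,c=gr[k-1:k+2]; L.append((x,ys[k]+.5+.5*(a-c)/(a-2*b+c)))
print("lid low-edge slope",rob(L))
print("pred",[(dg,round((lambda a,b:(b[1]-a[1])/(b[0]-a[0]))(pr(-.12,.111,-.003,np.radians(dg)),pr(-.2,.111,-.003,np.radians(dg))),4)) for dg in (29.5,30.5,31.5,32.5,33.5)])
E
```

```text
arm cols [215.69498653 271.01827222] [241.50754923 260.10246441]
arm slopes up/lo (np.float64(-0.44164304366384144), np.int64(25), 25) (np.float64(-0.428745741406533), np.int64(24), 25)
arm +y top edge [(29.5, np.float64(-0.3935)), (30.5, np.float64(-0.4106)), (31.5, np.float64(-0.4282)), (32.5, np.float64(-0.4463)), (33.5, np.float64(-0.4648))]
arm +y low edge [(29.5, np.float64(-0.389)), (30.5, np.float64(-0.4059)), (31.5, np.float64(-0.4232)), (32.5, np.float64(-0.441)), (33.5, np.float64(-0.4592))]
arm -y top [(29.5, np.float64(-0.3957)), (30.5, np.float64(-0.413)), (31.5, np.float64(-0.4307)), (32.5, np.float64(-0.4488)), (33.5, np.float64(-0.4674))]
lid edge px [256.83338874 247.43740251] [290.90821446 232.77700121]
lid low-edge slope (np.float64(-0.440815225645321), np.int64(31), 33)
pred [(29.5, np.float64(-0.3971)), (30.5, np.float64(-0.4144)), (31.5, np.float64(-0.432)), (32.5, np.float64(-0.4502)), (33.5, np.float64(-0.4688))]
```

The edge directions in the side image give 31.8 to 32.1° for the arm and 32.0° for the lid, so they're parallel. The hold is steady, and I hand in.

```bash
python3 -c "
from lid import *
show(); print(sign_off())"
```

```text
21.8 [0.5335 0.1979 0.2242] F [-5.1  0.9 -3.9] w 0.0108 qd 0.17 th(z,x) [32.84 31.28]
the job is handed in; nothing more can be done
None
```

The brass bar now lies in the gap on the other two in the cradle, and the lid is held by its handle parallel with the index arm. I handed in at 21.8 s.

**Bar:** My first close was too early and caught nothing, so I opened, re-measured (the bar hadn't moved) and gripped it again. My last camera fit after release put it at (0.520, -0.130, 0.061), lying along the two lower bars.

**Lid angle:** In the last checks the lid's plane read 31.3° in the wrist and side cameras and 31.2° in the scene camera. With the small bias seen while it was shut, that makes about 31.5°. The index arm measured 31.4 ± 0.4°. Edge directions in one side image gave 32.0° for the lid and 31.8 to 32.1° for the arm.

**Hold:** The lid drifted about 0.1° just after the last move, then stayed steady for half a second with an opening of 10.8 mm on the handle.

**Disagreements:** The height of the gripper alone suggested 32.8°, against 31.3° from its forward position; I trusted the direct camera measurement of the lid. Individual index fits ranged from 29.6 to 33.6°, depending on camera and method.

**Surroundings:** I saw no sign that the index arm or the other things on the bench had moved, and the wrist force readings I saw stayed below about 20 N.

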